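# Clear the tackle box runner and slide the tray home

### The job

Two coin sinkers have dropped into the near runner groove of the tackle box and stop its tray from going home. Take the steel pick from the tool block and run its tip slowly and lightly along the groove, a few centimetres a second, to sweep each sinker to the clean-out slot, where it drops into the bottom of the box; keep your fingers off the sinkers and leave the tray where it is until both are out. Then slide the tray gently by its handle bar all the way home and stand the pick back in its hole in the block, leaving everything else on the bench where it is.

Things in the scene. Friction and masses are not known exactly. Their poses are not given: they have to be found in the camera images.
- box: Open black plastic fishing tackle box (its runner ledges and tray dark grey), fixed, 230 (x) x 420 (y) x 110 mm high, walls 5 mm, inner floor 5 mm up. Origin: centre of its underside; x points to its far side, away from the robot, y along its length, z up. Its lid is folded back beyond the far wall, sloping down to the bench. The tray's runner grooves run along the inside of the near (-x) and far long walls.
- groove (a point): Middle of the near runner groove, at floor height: box frame (-100, 0, 90) mm. The groove runs straight along box y between closed ends at y = +-205 mm and is 20 mm wide: on its -x side the box wall, 20 mm higher than the groove floor, on its +x side a lip 3 mm thick and 8 mm higher than the floor. Axes as the box's.
- slot (a point): Centre of the clean-out slot in the near groove, at the height of the groove floor: box frame (-100, -105, 90) mm. The slot is an opening through the groove floor 44 mm long (box y from -127 to -83 mm) and as wide as the groove.
- groove_end (a point): The closed home end of the near groove, middle of its width, at floor height: box frame (-100, -205, 90) mm.
- tray (a joint): Travel of the sliding tray in m: 0 parked at the box's +y end, 0.255 fully home against the stop at the -y end. It is stiff (about 1.5 N) and stays where it is left. The grey tray has small compartments, is 150 mm long along y (75 mm either side of its handle) and spans the box; a rib fills the groove under its whole length, so a sinker in the groove blocks it.
- tray_grip (a point): Centre of the tray's handle bar: level, 100 mm long along box x, 16 mm wide along y, 20 mm high (its top 10 mm above this point, 145 mm above the bench), on two 12 mm posts 36 mm either side of its middle. Under the bar 22 mm are free to the tray's rim, 62 mm to the tray's floor. In the box frame it is at x = 0, y = 128 mm minus the travel.
- sinker_a: Flat round lead coin sinker, dull grey, 16 mm across and 8 mm thick, lying flat in the near groove between the tray and the slot. Origin at its centre, 4 mm above the groove floor. About 16 g.
- sinker_b: The other coin sinker, just the same, lying in the near groove between the slot and the closed home end (groove_end).
- pick: Straight steel pick, standing upright in the tool block, tip down. Origin at mid-height of its turned wooden handle, z along the pick and pointing up, away from the tip. Handle 70 mm long (35 mm either side of the origin), 17 mm thick at the middle, 19 mm at its foot, which has a brass collar; below the foot a round steel shaft 5 mm thick and 75 mm long. About 50 g. Round: its turn about z does not matter.
- pick_tip (a point): Blunt tip of the pick's shaft, 110 mm below the middle of the handle.
- hole (a point): Mouth of the pick's hole in the top of the tool block, on its axis, 90 mm above the bench. The hole is 13 mm wide and 84 mm deep; the shaft hangs in it and the handle's foot stands on the block's top, so the middle of the handle is then 35 mm above this point. Axes as the block's: its y is along the length of the block and points away from the screwdriver, x across it, z up.
- block: Wooden tool block, fixed, 50 (x) x 120 (y) x 90 mm high, origin at the centre of its underside. The pick's hole is at y = +30 mm; at y = -35 mm a screwdriver handle 22 mm thick stands up to 74 mm above the block's top and stays there.
- lantern: Aluminium camping lantern with a small turning knob, 80 mm across, 163 mm high, loose. Origin: centre of its underside. Leave alone.
- reel: Fishing reel with a cork-handled crank, loose, about 110 mm overall and 55 mm high. Origin: middle of its underside. Leave alone.
- mug: White enamel mug, 76 mm across with a handle at +y, 80 mm high, loose. Origin: centre of its underside. Leave alone.
- float: Small wooden fishing float lying down, 95 mm long with its stem, 27 mm thick. Origin: middle of its underside, x along it. Leave alone.
- lure: Stainless spoon lure with a treble hook, 95 mm long, 25 mm wide, 6 mm high. Origin: middle of its underside, x along it. Leave alone.
- pliers: Long-nose pliers lying flat, 150 mm long, 12 mm high. Origin: at the pivot's underside. Leave alone.
- jar: Glass jar with a steel lid, 60 mm across, 75 mm high, loose. Origin: centre of its underside. Leave alone.

How it is judged:
On the way, in this order (a step that is already met when the one before it is completed fails the run):
1. the pick's tip is in the near groove, below the top of its lip (x of pick_tip in the frame of box between -0.112 and -0.088 m and z of pick_tip in the frame of box between 0.08 and 0.098 m and y of pick_tip in the frame of box between -0.207 and 0.07 m), for 0.2 s.
2. both sinkers have dropped into the bottom of the box, the tray not yet moved on (travel under 40 mm) (z of each of sinker_a, sinker_b in the frame of box below 0.06 m and x of sinker_a in the frame of box between -0.112 and 0.112 m and y of sinker_a in the frame of box between -0.207 and 0.207 m and x of sinker_b in the frame of box between -0.112 and 0.112 m and y of sinker_b in the frame of box between -0.207 and 0.207 m and value of joint tray below 0.04 m), for 0.2 s.
3. the tray is fully home (within 4 mm) (value of joint tray above 0.251 m), for 0.2 s.
At the end, for the whole second after the job is handed in: Both sinkers lie in the bottom of the box (below 60 mm in its frame), the tray is within 4 mm of its home stop, and the pick stands released and still in its hole in the block: handle's middle within 8 mm of the hole's axis and no more than 39 mm above its mouth, upright within 0.15 rad (z of each of sinker_a, sinker_b in the frame of box below 0.06 m and x of sinker_a in the frame of box between -0.112 and 0.112 m and y of sinker_a in the frame of box between -0.207 and 0.207 m and x of sinker_b in the frame of box between -0.112 and 0.112 m and y of sinker_b in the frame of box between -0.207 and 0.207 m and value of joint tray above 0.251 m and horizontal distance between pick and hole below 0.008 m and z of pick in the frame of hole below 0.039 m and angle between pick's own z axis and vertical below 0.15 rad and linear speed of pick below 0.02 m/s); the robot touches nothing.
It fails at once if the pick is rushed (over 0.12 m/s) while its tip is down in the groove (x of pick_tip in the frame of box between -0.112 and -0.088 m and z of pick_tip in the frame of box between 0.08 and 0.098 m and y of pick_tip in the frame of box between -0.207 and 0.07 m and linear speed of pick above 0.12 m/s).
It fails at once if the pick is forced against the box (over 20 N) (contact force between pick and box above 20 N).
It fails at once if a sinker is flicked out of the groove over its wall or lip, or touched with the fingers (z of any of sinker_a, sinker_b in the frame of box above 0.108 m or (x of sinker_a in the frame of box above -0.088 m and z of sinker_a in the frame of box above 0.085 m) or (x of sinker_b in the frame of box above -0.088 m and z of sinker_b in the frame of box above 0.085 m) or contact force between the fingers and sinker_a above 0.3 N or contact force between the fingers and sinker_b above 0.3 N).
It fails at once if the tray is slammed (over 0.3 m/s) (velocity of joint tray above 0.3 m/s).
It fails at once if a bystander is moved more than 25 mm or tipped (distance of any of lantern, reel, mug, float, lure, pliers, jar from where it was at the start of the episode above 0.025 m or angle between any of lantern, mug, jar's own z axis and vertical above 0.4 rad).
It also fails if it takes over 72 s, if anything falls off the work surface, if the arm or the gripper's body presses on something with over 40 N, if the wrist force passes 120 N, or if a joint passes its speed limit or range.

### The arm

A 6-joint arm with a two-finger parallel gripper is mounted at the origin on the work surface. World frame = base frame: x ahead of the robot, y to its left, z up, the work surface at z = 0. Lengths are in m, angles in rad, forces in N, time in s.
With the tool pointing down it reaches from about 0.35 to 0.975 m from the base axis. Payload 17.4 kg.
Tool frame: the origin (TCP) lies at the very end of the fingers, on their centre line; the grasp point (between the pads) lies robot.grasp_offset behind it (robot.grasp_offset is the distance from the TCP to the grasp point, in m); z points along the fingers, y is the line along which they close (so a half turn about z gives the same grasp; the last joint's range is limited). The gripper opens to 85 mm and grips with 20 to 120 N. Pads are 22 mm wide; open, the fingers measure 114 mm over their backs; the gripper's body (76 mm by 85 mm) begins 54 mm behind the grasp point. The pads swing forward as they close: fully open they stand 13 mm farther back than shut.
Start: joints at [1.141, 0.116, 1.442, -0, 1.584, -0.038], TCP at [0.258, 0.624, 0.231] pointing down, gripper open.
Joint ranges: [-2.83, 2.83], [-0.83, 2.19], [0.07, 2.5], [-1.14, 4.28], [0.01, 3], [-2.97, 2.97]. Speed limits (rad/s): [1.89, 1.89, 2.22, 3.14, 3.14, 3.14].

### API

Orientations are given as a unit quaternion [w, x, y, z].
In Python, from station import robot gives the robot as it stands.
- The arm moves only by the tool step_arm, never from a script. Its argument "series" is a list that holds one entry, the list of rows, each a list of 7 numbers: the turn, a rotation vector about the tool's x, y, z in rad, then the shift along the tool's x, y, z in cm, then the opening in per cent of the stroke, from 0 (shut) to 100 (fully open). In form: [[[rx, ry, rz, x, y, z, grip], ...]]. A call has 1 to 20 rows; each row is the pose to reach, as a shift and turn from the pose commanded when the call began, along the tool's axes at that moment; what a row does not reach only later rows make up. A row lasts 1/10 s, in which the tool goes at most 50 mm and 8.59 degrees, less where a joint would pass 70% of its speed; a pose out of reach is approached as far as the arm can. A call with a gripper value outside its range is refused whole. The fingers move at their own pace and stop on an object; "grip_force" is the grip in N (left out, the last holds). Time passes only in rows, so rows that repeat a pose let the fingers close. It gives the time, the measured TCP pose, the force, the opening and the grip force at its end, in the units of the state.
- robot.sense(): the state, without advancing time (a new reading comes with each control period).
- robot.get_image(name): name is "scene" or "top" or "wrist"; returns a dict with "pixels" (400x640x3 uint8, red, green, blue), "fx", "fy", "cx", "cy" (pixels), "rvec" (rotation vector, rad) and "tvec" (3), from world to camera coordinates, as OpenCV has them; the wrist camera has in their place "T_tool_cam" (4x4, takes a point from camera to tool coordinates, whose origin is the TCP and whose axes are the flange's). Camera axes: x right, y down, z forward; pixel columns grow to the right and rows downward; lengths in m; the calibration is good to about 2 mm. A picture is of the moment at which its call begins: read the wrist's pose just before it. There is no depth.
- robot.job_done(): hands the job in; it is judged then, once.
The state is a dict: "t": time; "joint_pos": joint angles; "joint_vel": joint speeds; "joint_torque": joint torques, N m; "tcp_pos": TCP position; "eef_rot": TCP orientation; "ft_force": force on the tool from outside, world axes, zero at the start; "wrist_torque": the same for the moment, N m; "gripper_width": finger opening in m; "gripper_force": force on a finger pad.
Only numpy, scipy, OpenCV 4.12 (cv2) and the standard library are available. Lean on these libraries where they do the work, as an engineer would, in place of code of your own. Each camera call takes 0.05 s, during which the arm holds its last target. There are 200 camera calls.

## Working session

There is one attempt and no reset: what is moved stays moved. The work goes in short steps, Python scripts to look and compute and a tool call to move; the robot and the scene stay as the last step left them, time stands still between calls to the robot, and variables do not carry over. Pictures are saved under pics/ and viewed, at most 10 in all, crops included, and the job is handed in when it is done.

Besides the shell and the picture viewer there is one more tool, called by a JSON object that holds its "op" and its "data", one argument or row to a line. step_arm: Moves the arm, as the interface text tells. Its arguments: {"type":"object","properties":{"series":{"type":"array"},"grip_force":{"type":"number"}},"required":["series"]}

```bash
mkdir -p pics; ls
python3 - <<'E'
from station import robot
import cv2,numpy as np
s=robot.sense();print(s, robot.grasp_offset)
for n in("top","scene"):
    d=robot.get_image(n);cv2.imwrite(f"pics/{n}0.png",d["pixels"][:,:,::-1])
    print(n,{k:v for k,v in d.items() if k!="pixels"})
E
```

```text
pics
{'t': 0.0, 'joint_pos': array([ 1.14120758e+00,  1.16522706e-01,  1.44224995e+00,  4.52708165e-05,
        1.58400524e+00, -3.77659376e-02]), 'joint_vel': array([-3.26609646e-04,  5.67034166e-05, -1.27562670e-03, -7.94535489e-04,
        6.68670177e-04,  1.45083447e-03]), 'joint_torque': array([-1.11855177e-03, -7.31983566e+01, -6.32495141e+01, -1.63081904e-04,
        6.31536852e-03, -4.63499634e-05]), 'tcp_pos': array([0.25766349, 0.62368898, 0.23054692]), 'eef_rot': array([-1.59243807e-04,  1.94660269e-01,  9.80870546e-01, -5.71273967e-04]), 'ft_force': array([-0.13233232,  0.14661469, -0.39131484]), 'wrist_torque': array([-0.00528359,  0.05980773,  0.00404185]), 'gripper_force': 0.0, 'gripper_width': 0.08520778415622404} 0.0187
top {'fx': 376.8898141215864, 'fy': 376.8898141215864, 'cx': 317.9883622987655, 'cy': 198.08501318879303, 'rvec': array([ 2.19304074, -2.14091208,  0.11919336]), 'tvec': array([0.0103337 , 0.53328125, 0.94697567])}
scene {'fx': 369.9160981035745, 'fy': 369.9160981035745, 'cx': 312.70514006528293, 'cy': 192.92748236235522, 'rvec': array([ 1.7855523 ,  1.4851696 , -0.73570866]), 'tvec': array([-0.10473199, -0.22598162,  1.58642621])}
```

View pics/top0.png

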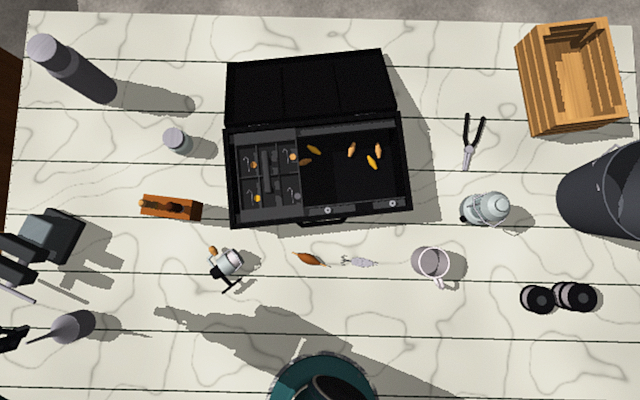

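View pics/scene0.png

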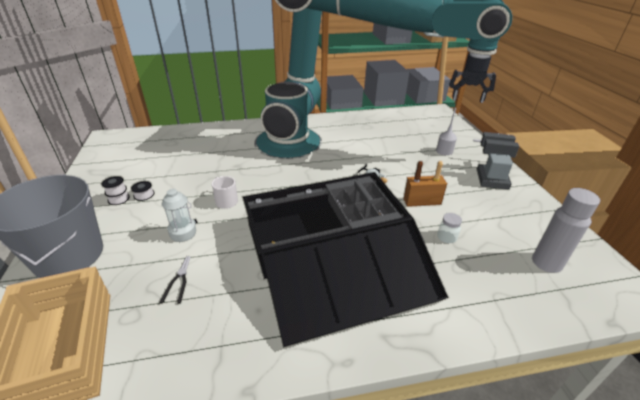

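The top view shows the box spanning columns 228-412 with its tray on the left, and the block at (172,207). In the scene view, the pick is the light handle at (438,170) on the +y side, and the screwdriver is the dark one at (419,170). Next I'll zoom in.

```bash
cat > h.py <<'E'
import cv2,numpy as np
from station import robot
from scipy.spatial.transform import Rotation as R
def cam(d,pose=None):
    K=np.array([[d["fx"],0,d["cx"]],[0,d["fy"],d["cy"]],[0,0,1]])
    if "rvec" in d:
        r=cv2.Rodrigues(np.array(d["rvec"]))[0];t=np.array(d["tvec"]).ravel()
    else:
        p,q=pose;T=np.eye(4);T[:3,:3]=R.from_quat(np.roll(q,-1)).as_matrix();T[:3,3]=p
        T=np.linalg.inv(T@np.array(d["T_tool_cam"]));r=T[:3,:3];t=T[:3,3]
    return K,r,t
def pt(c,u,v,z):
    K,r,t=c;d=r.T@np.linalg.inv(K)@[u,v,1];o=-r.T@t
    return (o+d*(z-o[2])/d[2])
def px(c,P):
    K,r,t=c;q=K@(r@np.array(P)+t);return q[:2]/q[2]
def snap(n):
    s=robot.sense();d=robot.get_image(n);return d["pixels"][:,:,::-1].copy(),cam(d,(s["tcp_pos"],s["eef_rot"])),s
E
python3 - <<'E'
from h import *
im,c,s=snap("top")
a=im[115:240,220:420];b=im[185:230,130:210]
a=cv2.resize(a,None,fx=4,fy=4,interpolation=cv2.INTER_CUBIC)
a=cv2.convertScaleAbs(a,alpha=1.8,beta=10)
cv2.imwrite("pics/boxcrop.png",a)
cv2.imwrite("pics/blk.png",cv2.resize(b,None,fx=8,fy=8,interpolation=cv2.INTER_CUBIC))
E
```

```text
(no output)
```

View pics/boxcrop.png

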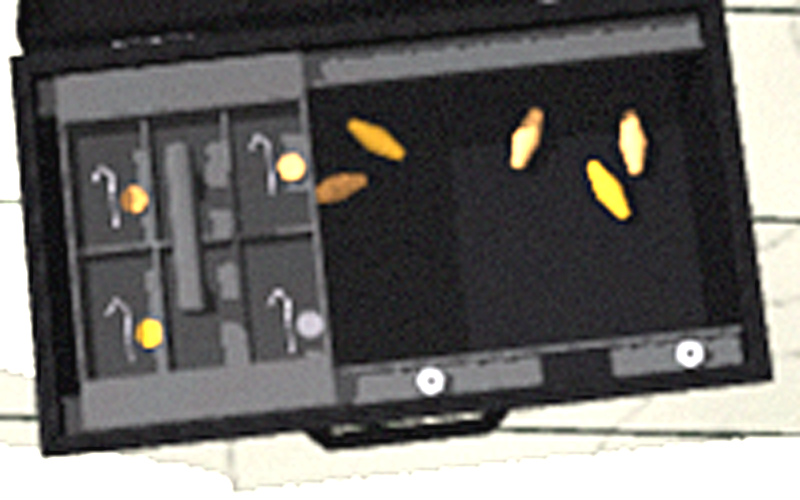

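View pics/blk.png

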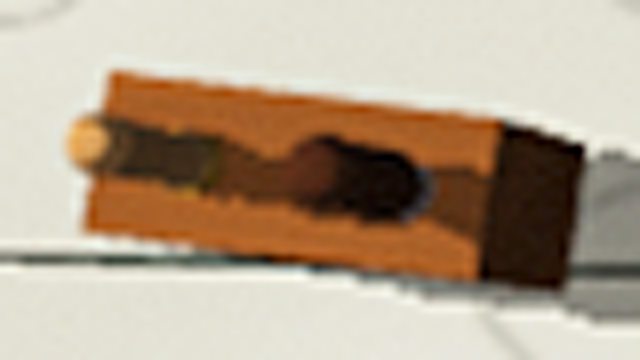

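The sinkers are at crop (431,380) and (690,352), with the slot between columns 542 and 610. The pick's top is at blk (90,140), and the block's top corners are at (110,70), (500,122), (480,280) and (85,230).

Run:
```python
from h import *
im,c,s=snap("top")
A=lambda u,v,z:pt(c,220+u/4,115+v/4,z)[:2]
B=lambda u,v,z:pt(c,130+u/8,185+v/8,z)[:2]
np.set_printoptions(precision=4,suppress=True)
NL,NR,FL,FR=[A(*p,.11) for p in((42,455),(772,378),(12,57),(722,3))]
print("rim",NL,NR,FL,FR,np.linalg.norm(NL-NR),np.linalg.norm(NL-FL))
y=(NL-NR)/np.linalg.norm(NL-NR);x=np.array([y[1],-y[0]])
cen=(NL+NR)/2+x*.115
print("box c",cen,"y",y,"yaw",np.arctan2(-y[0],y[1]))
loc=lambda p:((p-cen)@x,(p-cen)@y)
for n,p in dict(a=(431,380,.098),b=(690,352,.098),slotL=(542,372,.09),slotR=(610,362,.09),hb1=(178,145,.145),hb2=(192,308,.145)).items(): print(n,A(*p),loc(A(*p)))
C=[B(*p,.09) for p in((110,70),(500,122),(480,280),(85,230))];print("blk",C)
bc=np.mean(C,0);by=(C[0]+C[3]-C[1]-C[2]);by/=np.linalg.norm(by)
print(bc,by,"yaw",np.arctan2(-by[0],by[1]),"hole",bc+.03*by,"picktop",B(90,140,.16),"sd",bc-.035*by,B(315,168,.164))
```

```text
rim [0.4467 0.227 ] [ 0.5024 -0.2022] [0.6858 0.2568] [ 0.7302 -0.1725] 0.4327367931817046 0.24101635536218838
box c [0.5886 0.0272] y [-0.1287  0.9917] yaw 0.12909833159201564
a [ 0.4973 -0.0008] (np.float64(-0.09417129043988068), np.float64(-0.016063203311869976))
b [ 0.5179 -0.156 ] (np.float64(-0.09371187725602588), np.float64(-0.17257662850523464))
slotL [ 0.5043 -0.0681] (np.float64(-0.09580281323406607), np.float64(-0.08365313345488212))
slotR [ 0.5114 -0.1092] (np.float64(-0.09408542689536017), np.float64(-0.1253051483275198))
hb1 [0.626  0.1493] (np.float64(0.05285162507042438), np.float64(0.11624159640092778))
hb2 [0.5315 0.1376] (np.float64(-0.04238077719841714), np.float64(0.11682400277519213))
blk [array([0.5266, 0.4457]), array([0.5136, 0.3268]), array([0.4657, 0.3299]), array([0.4779, 0.4497])]
[0.496 0.388] [0.1048 0.9945] yaw -0.10495630239299801 hole [0.4991 0.4179] picktop [0.4992 0.4174] sd [0.4923 0.3532] [0.4926 0.3526]
```

```bash
cat >> h.py <<'E'
np.set_printoptions(precision=3,suppress=True)
Ctr=np.array([.5936,.0279]);X=np.array([.9917,.1287]);Y=np.array([-.1287,.9917])
def bx(x,y,z): return np.r_[Ctr+x*X+y*Y,z]
def go(P,yaw,s=None):
    "print rows numbers to TCP P, tool down, tool y axis at angle yaw"
    s=s or robot.sense();r=R.from_quat(np.roll(s["eef_rot"],-1))
    y=np.array([np.cos(yaw),np.sin(yaw),0]);z=np.array([0,0,-1.]);t=R.from_matrix(np.c_[np.cross(y,z),y,z])
    print("t",s["t"],"turn",(r.inv()*t).as_rotvec(),"shift cm",r.inv().apply(np.array(P)-s["tcp_pos"])*100, "tcp",s["tcp_pos"],"F",s["ft_force"],"w",s["gripper_width"])
E
python3 -c "
from h import *
go([.499,.418,.215],-.105)"
```

```text
t 0.2 turn [-0.001  0.     1.284] shift cm [-30.158  -9.8     1.59 ] tcp [0.258 0.624 0.231] F [1.025 0.915 0.219] w 0.08524629267454174
```

{"op": "step_arm", "data": {
  "series": [
    [[0, 0, 0.12, -3, -1, 0.15, 60], [0, 0, 0.26, -6, -2, 0.3, 60], [0, 0, 0.4, -9, -3, 0.5, 60], [0, 0, 0.54, -12, -4, 0.6, 60], [0, 0, 0.68, -15, -5, 0.8, 60], [0, 0, 0.82, -18, -6, 1, 60], [0, 0, 0.96, -22, -7, 1.2, 60], [0, 0, 1.1, -26, -8.5, 1.4, 60], [0, 0, 1.2, -29, -9.4, 1.6, 60], [0, 0, 1.284, -30.2, -9.8, 1.6, 60], [0, 0, 1.284, -30.2, -9.8, 1.6, 60], [0, 0, 1.284, -30.2, -9.8, 1.6, 60]]
  ]
}}

```text
t: 1.4
tcp_pos: [0.4993, 0.4181, 0.2152]
eef_rot: [-0.0, 0.743, 0.67, -0.0]
ft_force: [-0.1, 0.6, -0.3]
gripper_width: 0.0514
gripper_force: 0.0
```

```bash
python3 -c "
from h import *
im,c,s=snap('wrist');cv2.imwrite('pics/w1.png',im)
go([.499,.418,.118],-.105,s);print(px(c,[.499,.418,.16]),px(c,[.499,.418,.09]))"
```

```text
t 1.4 turn [-0.     0.     0.002] shift cm [-0.011 -0.023  9.72 ] tcp [0.499 0.418 0.215] F [-0.066  0.597 -0.27 ] w 0.05135365330058015
[317.658 222.821] [317.82  190.687]
```

View pics/w1.png

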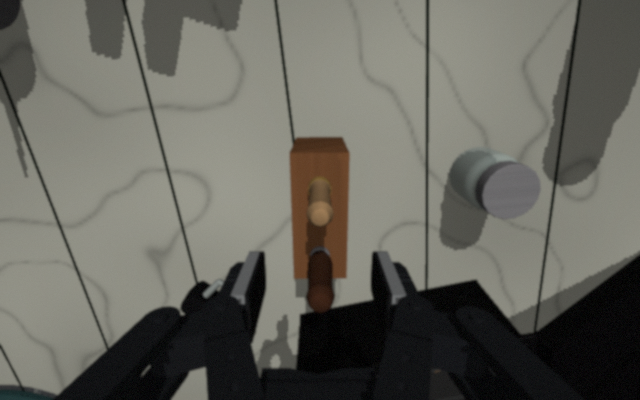

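The pick top appears at (319,215), about 7 px up-image of the prediction. That puts it roughly 4 mm further along tool +x. Descending to grasp it.

{"op": "step_arm", "data": {
  "series": [
    [[0, 0, 0, 0.4, 0, 2, 60], [0, 0, 0, 0.4, 0, 4, 60], [0, 0, 0, 0.4, 0, 6, 60], [0, 0, 0, 0.4, 0, 8, 60], [0, 0, 0, 0.4, 0, 9.7, 60], [0, 0, 0, 0.4, 0, 9.7, 60], [0, 0, 0, 0.4, 0, 9.7, 10], [0, 0, 0, 0.4, 0, 9.7, 10], [0, 0, 0, 0.4, 0, 9.7, 10], [0, 0, 0, 0.4, 0, 9.7, 10], [0, 0, 0, 0.4, 0, 9.7, 10], [0, 0, 0, 0.4, 0, 9.7, 10], [0, 0, 0, 0.4, 0, 9.7, 10]]
  ],
  "grip_force": 40
}}

```text
t: 2.75
tcp_pos: [0.5002, 0.4223, 0.1197]
eef_rot: [-0.0, 0.743, 0.669, 0.001]
ft_force: [-1.1, -0.2, 6.2]
gripper_width: 0.0156
gripper_force: 38.9
```

{"op": "step_arm", "data": {
  "series": [
    [[0, 0, 0, 0, 0, -1, 10], [0, 0, 0, 0, 0, -3, 10], [0, 0, 0, 0, 0, -5.5, 10], [0, 0, 0, 0, 0, -8, 10], [0, 0, 0, 0, 0, -10.5, 10], [0, 0, 0, 0, 0, -13, 10], [0, 0, 0, 0, 0, -13, 10], [0, 0, 0, 0, 0, -13, 10]]
  ]
}}

```text
t: 3.55
tcp_pos: [0.4999, 0.4219, 0.249]
eef_rot: [0.0, 0.743, 0.669, 0.001]
ft_force: [-0.5, 0.6, -1.7]
gripper_width: 0.0154
gripper_force: 39.0
```

```bash
python3 -c "
from h import *
s=robot.sense()
p=bx(-.1,.022,.24);print(p,bx(-.1,-.016,.098),bx(-.1,-.173,.098));go(p,.129,s)"
```

```text
[0.492 0.037 0.24 ] [ 0.496 -0.001  0.098] [ 0.517 -0.157  0.098]
t 3.55 turn [ 0.001 -0.001 -0.234] shift cm [-38.385   3.208   0.878] tcp [0.5   0.422 0.249] F [-0.536  0.576 -1.708] w 0.015354096925127797
```

{"op": "step_arm", "data": {
  "series": [
    [[0, 0, 0, -2, 0.2, 0, 10], [0, 0, 0, -5, 0.4, 0, 10], [0, 0, 0, -9, 0.7, 0, 10], [0, 0, -0.05, -13, 1.1, 0, 10], [0, 0, -0.1, -17, 1.4, 0, 10], [0, 0, -0.15, -21, 1.8, 0, 10], [0, 0, -0.2, -25, 2.1, 0, 10], [0, 0, -0.234, -29, 2.4, 0, 10], [0, 0, -0.234, -33, 2.8, 0, 10], [0, 0, -0.234, -36, 3, 0, 10], [0, 0, -0.234, -38, 3.2, 0, 10], [0, 0, -0.234, -38.4, 3.2, 0.5, 10], [0, 0, -0.234, -38.4, 3.2, 0.9, 10], [0, 0, -0.234, -38.4, 3.2, 0.9, 10], [0, 0, -0.234, -38.4, 3.2, 0.9, 10]]
  ]
}}

```text
t: 5.05
tcp_pos: [0.4913, 0.0375, 0.2389]
eef_rot: [-0.0, 0.66, 0.752, -0.0]
ft_force: [0.1, 0.2, -0.1]
gripper_width: 0.0153
gripper_force: 40.3
```

```bash
python3 -c "
from h import *
im,c,s=snap('wrist');it,ct,_=snap('top');cv2.imwrite('pics/topx.png',it)
go(bx(-.1,.022,.24),.129,s)
tip=s['tcp_pos']-[0,0,.1047]
for n,P in dict(tip=tip,a=bx(-.1,-.016,.098),b=bx(-.1,-.173,.098)).items(): print(n,px(c,P),px(ct,P))
a=cv2.resize(it[170:235,280:420],None,fx=4.57,fy=4.57,interpolation=cv2.INTER_CUBIC)
a=cv2.convertScaleAbs(a,alpha=1.6)
w=cv2.convertScaleAbs(im[100:400],alpha=1.6)
cv2.imwrite('pics/w2.png',cv2.copyMakeBorder(cv2.vconcat([w,a[:,:640]]) if a.shape[1]>=640 else w,0,0,0,0,0));print(a.shape)"
```

```text
t 5.05 turn [-0.001 -0.     0.001] shift cm [-0.066  0.023 -0.109] tcp [0.491 0.037 0.239] F [ 0.091  0.248 -0.065] w 0.015340909331301448
tip [317.799 198.276] [311.492 210.993]
a [318.112 224.703] [327.742 210.317]
b [318.051 356.378] [392.724 203.487]
(297, 640, 3)
```

View pics/w2.png

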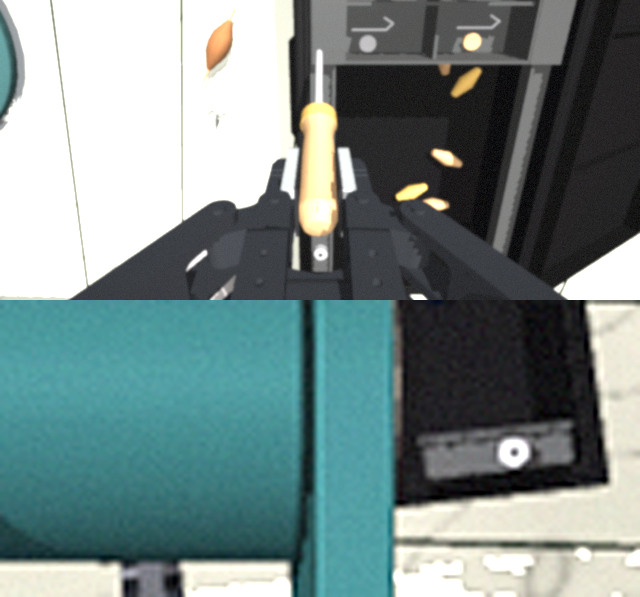

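Sinker b at (320,354) matches its prediction of (318,356). The pick tip, however, is at about (319,150) instead of (318,198), so I'll check whether the pick is tilted in the grip.

```bash
python3 -c "
from h import *
im,c,s=snap('wrist')
K,r,t=c;print('cam',-r.T@t-s['tcp_pos'],'axis',r[2])
t0=s['tcp_pos'];
# grasp pt at TCP+.0187; observed: tip(319,150) collar/shaft joint(319,203) top(319,317)
for th in (0,.1,.2,.3,.4):
  for dz in (0,):
    d=np.r_[Y*np.sin(th),-np.cos(th)]  # toward tip
    g=t0+[0,0,.0187]
    print(th,[px(c,g+d*l).round(0) for l in (.1234,.0484,-.0216)])
go(bx(-.1,.022,.24),.129,s)"
```

```text
cam [-0.01   0.084  0.142] axis [ 0.041 -0.32  -0.947]
0 [array([318., 198.]), array([318., 240.]), array([317., 322.])]
0.1 [array([318., 184.]), array([318., 232.]), array([317., 326.])]
0.2 [array([318., 169.]), array([318., 225.]), array([317., 330.])]
0.3 [array([318., 154.]), array([318., 219.]), array([317., 334.])]
0.4 [array([318., 140.]), array([318., 212.]), array([317., 337.])]
t 5.15 turn [-0.    -0.     0.001] shift cm [-0.055  0.007 -0.071] tcp [0.491 0.037 0.239] F [ 0.383  0.194 -0.436] w 0.015767391150377043
```

```bash
python3 -c "
from h import *
from scipy.optimize import least_squares
im,c,s=snap('wrist')
import sys
hsv=cv2.cvtColor(im,cv2.COLOR_BGR2HSV)
for v in range(140,340,4):
  print(v,im[v,319].tolist(),end=' ')
g=s['tcp_pos']+[0,0,.0187]
def f(p,o):
  th,dy,dl=p;d=np.r_[Y*np.sin(th),-np.cos(th)];b=g+np.r_[Y*dy,0]
  return [px(c,b+d*(l+dl))[1]-v for l,v in zip((.1234,.0484,-.0216),o)]
for o in ((150,203,315),(150,205,312),(150,205,320)):
  q=least_squares(f,[.1,0,0],x_scale=.01).x
  print(o,least_squares(f,[.1,0,0],args=(o,)).x) if 0 else None
  x=least_squares(f,[.1,0,0],args=(o,)).x;d=np.r_[Y*np.sin(x[0]),-np.cos(x[0])];print(o,x,'tip-tcp',np.r_[Y*x[1],.0187]+d*(.1234+x[2]))
" 2>&1 | sed 's/^Traceback.*//'
python3 - <<'E'
import sys;sys.path.insert(0,'.')
E
```

```text
File "<string>", line 14, in <module>
    q=least_squares(f,[.1,0,0],x_scale=.01).x
      ~~~~~~~~~~~~~^^^^^^^^^^^^^^^^^^^^^^^^
    return func(*args, **kwargs)
    vector_fun = VectorFunction(
        fun_wrapped,
    ...<6 lines>...
        workers=workers
    )
    self._update_fun()
    ~~~~~~~~~~~~~~~~^^
    self.f = self.fun_wrapped(xp_copy(self.x))
             ~~~~~~~~~~~~~~~~^^^^^^^^^^^^^^^^^
    return np.atleast_1d(self.fun(x))
                         ~~~~~~~~^^^
    return self.f(x, *self.args, **self.kwargs)
           ~~~~~~^^^^^^^^^^^^^^^^^^^^^^^^^^^^^^
TypeError: f() missing 1 required positional argument: 'o'
140 [85, 85, 84] 144 [86, 88, 86] 148 [99, 100, 99] 152 [181, 179, 181] 156 [181, 180, 181] 160 [181, 178, 181] 164 [184, 182, 183] 168 [185, 183, 185] 172 [187, 185, 186] 176 [185, 183, 185] 180 [187, 185, 189] 184 [188, 185, 187] 188 [187, 185, 187] 192 [186, 184, 186] 196 [186, 185, 187] 200 [186, 185, 189] 204 [109, 192, 230] 208 [104, 190, 230] 212 [125, 192, 231] 216 [147, 204, 239] 220 [144, 200, 237] 224 [140, 196, 235] 228 [138, 193, 233] 232 [140, 195, 233] 236 [138, 192, 233] 240 [138, 193, 232] 244 [136, 191, 231] 248 [137, 190, 231] 252 [137, 191, 231] 256 [135, 189, 230] 260 [136, 190, 230] 264 [136, 189, 230] 268 [134, 189, 230] 272 [134, 189, 229] 276 [134, 189, 230] 280 [135, 190, 230] 284 [134, 188, 229] 288 [133, 186, 227] 292 [132, 184, 227] 296 [134, 187, 229] 300 [155, 215, 245] 304 [158, 220, 248] 308 [158, 219, 247] 312 [161, 222, 249] 316 [162, 222, 249] 320 [146, 204, 240] 324 [125, 175, 220] 328 [117, 164, 204] 332 [104, 146, 183] 336 [84, 96, 108]
```

```bash
cat >> h.py <<'E'
from scipy.optimize import least_squares
def tilt(c,s,o):
    g=s['tcp_pos']+[0,0,.0187]
    def f(p):
        d=np.r_[Y*np.sin(p[0]),-np.cos(p[0])];b=g+np.r_[Y*p[1],0]
        return [px(c,b+d*(l+p[2]))[1]-v for l,v in zip((.1234,.0484,-.0216),o)]
    x=least_squares(f,[.1,0,0],x_scale=[.1,.01,.01]).x;d=np.r_[Y*np.sin(x[0]),-np.cos(x[0])]
    print(o,x,'tip-tcp',np.r_[Y*x[1],.0187]+d*(.1234+x[2]))
E
python3 -c "
from h import *
im,c,s=snap('wrist')
for o in ((152,212,310),(152,212,316),(152,209,310)): tilt(c,s,o)"
```

```text
(152, 212, 310) [ 0.338 -0.015  0.025] tip-tcp [-0.004  0.034 -0.122]
(152, 212, 316) [ 0.301 -0.004  0.011] tip-tcp [-0.005  0.036 -0.11 ]
(152, 209, 310) [0.269 0.001 0.009] tip-tcp [-0.005  0.036 -0.109]
```

The pick has swung about 0.28 rad in the grip, with its tip toward +Y. I'll tilt the tool to bring the pick upright and look again.

{"op": "step_arm", "data": {
  "series": [
    [[0, -0.06, 0, -0.1, 0, 0, 10], [0, -0.12, 0, -0.2, 0, 0, 10], [0, -0.18, 0, -0.3, 0, 0, 10], [0, -0.24, 0, -0.5, 0, 0, 10], [0, -0.28, 0, -0.5, 0, 0, 10], [0, -0.28, 0, -0.5, 0, 0, 10], [0, -0.28, 0, -0.5, 0, 0, 10]]
  ]
}}

```text
t: 6.0
tcp_pos: [0.4921, 0.0321, 0.2393]
eef_rot: [0.104, 0.653, 0.744, -0.092]
ft_force: [0.2, -0.2, -1.5]
gripper_width: 0.0152
gripper_force: 40.1
```

```bash
cat >> h.py <<'E'
def col(im,u=319):
    for v in range(100,400,3): print(v,im[v,u].tolist(),end=' ')
E
python3 -c "
from h import *
im,c,s=snap('wrist');isc,cs,_=snap('scene')
print(s['tcp_pos'],s['eef_rot'],s['gripper_width'])
P=bx(-.1,.022,.125)
for n,q in dict(tip=P,foot=P+[0,0,.075],top=P+[0,0,.145],a=bx(-.1,-.016,.098),b=bx(-.1,-.173,.098)).items(): print(n,px(c,q),px(cs,q))
a=cv2.convertScaleAbs(im[:,160:480],alpha=1.5)
u,v=px(cs,P+[0,0,.06]).astype(int)
b=cv2.resize(isc[v-50:v+50,u-40:u+40],(320,400),interpolation=cv2.INTER_CUBIC);print(u-40,v-50)
cv2.imwrite('pics/w3.png',cv2.hconcat([a,b]))"
```

```text
[0.492 0.032 0.239] [ 0.104  0.653  0.744 -0.092] 0.015230651037918859
tip [317.852 152.638] [320.225 180.102]
foot [317.728 210.885] [320.674 159.145]
top [317.511 313.528] [321.129 137.954]
a [317.892 176.714] [308.385 189.445]
b [317.919 290.515] [257.951 198.943]
280 113
```

View pics/w3.png

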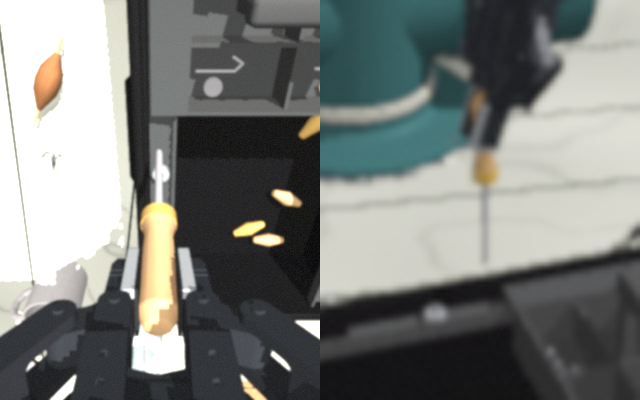

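The wrist view shows the tip at (319,152), exactly as predicted, with sinker a at (321,174). The scene view shows the pick upright. Lowering it into the groove.

{"op": "step_arm", "data": {
  "series": [
    [[0, 0, 0, 0.14, 0.1, 0.5, 10], [0, 0, 0, 0.28, 0.1, 1, 10], [0, 0, 0, 0.42, 0.1, 1.45, 10], [0, 0, 0, 0.55, 0.1, 1.92, 10], [0, 0, 0, 0.66, 0.1, 2.3, 10], [0, 0, 0, 0.75, 0.1, 2.6, 10], [0, 0, 0, 0.83, 0.1, 2.9, 10], [0, 0, 0, 0.83, 0.1, 2.9, 10], [0, 0, 0, 0.83, 0.1, 2.9, 10]]
  ]
}}

```text
t: 7.0
tcp_pos: [0.4931, 0.0318, 0.2092]
eef_rot: [0.105, 0.654, 0.744, -0.092]
ft_force: [-0.4, -0.2, -0.3]
gripper_width: 0.0156
gripper_force: 40.1
```

```bash
python3 -c "
from h import *
im,c,s=snap('wrist')
print(s['tcp_pos'],s['ft_force'])
a=cv2.resize(im[100:220,240:400],None,fx=5,fy=5,interpolation=cv2.INTER_CUBIC);a=cv2.convertScaleAbs(a,alpha=1.4)
t=s['tcp_pos']-np.r_[0,0,.114]+np.r_[Y*.005,0]
for n,q in dict(tip=t,a=bx(-.1,-.016,.098)).items(): print(n,(px(c,q)-[240,100])*5)
cv2.imwrite('pics/w4.png',a)"
```

```text
[0.493 0.032 0.209] [-0.391 -0.189 -0.253]
tip [388.591 261.999]
a [383.773 473.982]
```

View pics/w4.png

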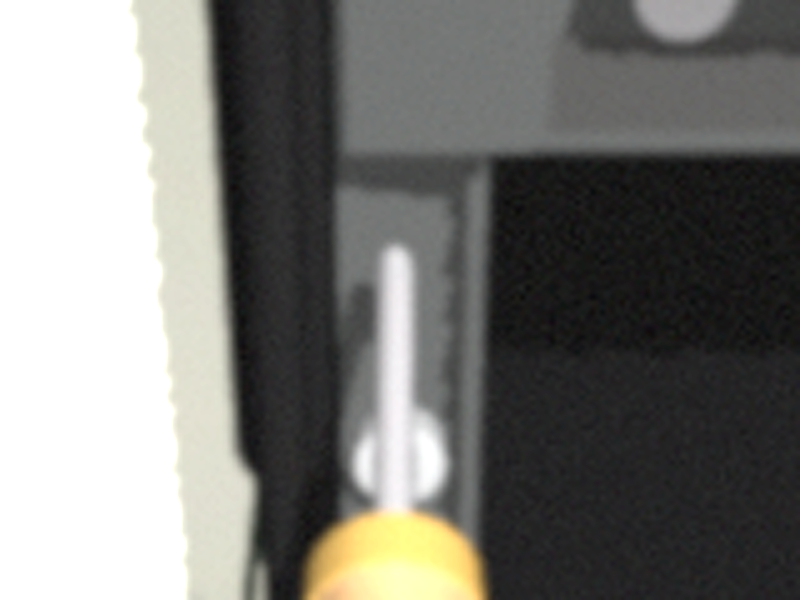

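The tip is at crop (395,247), midway in the groove (337-460). Its shadow puts it a few mm above the floor. Lowering 2 mm and sweeping toward the slot at 4 cm/s.

{"op": "step_arm", "data": {
  "series": [
    [[0, 0, 0, 0.05, 0, 0.19, 10], [0, 0, 0, -0.33, 0, 0.3, 10], [0, 0, 0, -0.71, 0, 0.41, 10], [0, 0, 0, -1.1, 0, 0.52, 10], [0, 0, 0, -1.48, 0, 0.63, 10], [0, 0, 0, -1.87, 0, 0.74, 10], [0, 0, 0, -2.25, 0, 0.85, 10], [0, 0, 0, -2.64, 0, 0.96, 10], [0, 0, 0, -3.02, 0, 1.07, 10], [0, 0, 0, -3.4, 0, 1.18, 10], [0, 0, 0, -3.79, 0, 1.29, 10], [0, 0, 0, -4.17, 0, 1.4, 10], [0, 0, 0, -4.56, 0, 1.51, 10], [0, 0, 0, -4.94, 0, 1.63, 10], [0, 0, 0, -5.33, 0, 1.74, 10], [0, 0, 0, -5.71, 0, 1.85, 10], [0, 0, 0, -6.1, 0, 1.96, 10], [0, 0, 0, -6.48, 0, 2.07, 10], [0, 0, 0, -6.86, 0, 2.18, 10], [0, 0, 0, -7.25, 0, 2.29, 10]]
  ]
}}

```text
t: 9.05
tcp_pos: [0.5029, -0.0439, 0.2072]
eef_rot: [0.105, 0.654, 0.744, -0.092]
ft_force: [-0.1, -0.6, -1.4]
gripper_width: 0.0153
gripper_force: 40.1
```

```bash
python3 -c "
from h import *
im,c,s=snap('wrist')
print(s['tcp_pos'],s['ft_force'])
p=s['tcp_pos'][:2]-Ctr;print('box',p@X,p@Y)
a=cv2.resize(im[100:220,240:400],None,fx=5,fy=5,interpolation=cv2.INTER_CUBIC)
cv2.imwrite('pics/w5.png',cv2.convertScaleAbs(a,alpha=1.4))"
```

```text
[ 0.503 -0.044  0.207] [-0.132 -0.618 -1.438]
box -0.09917283874594839 -0.0594888925633194
```

View pics/w5.png

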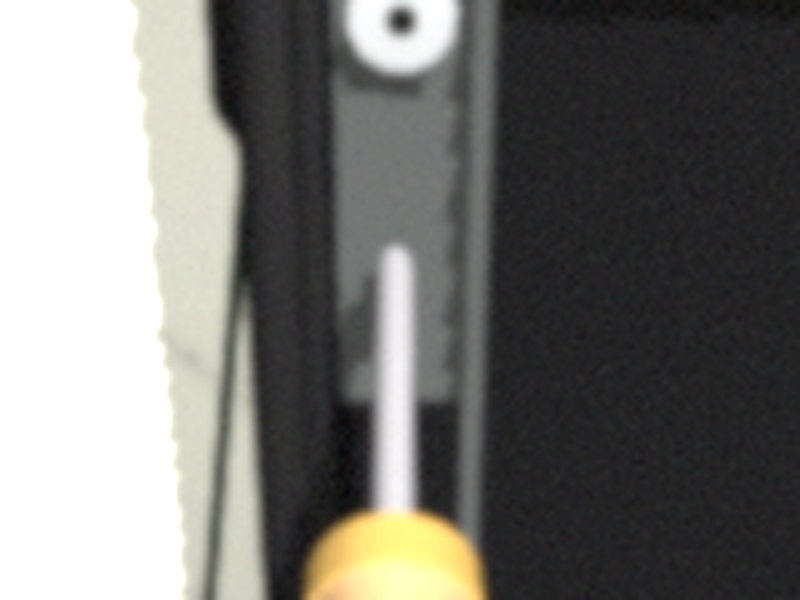

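Sinker a is now at crop (400,20), on the tray side of the tip, so the tip rode over it because it was still too high. I'll locate the sinker and feel for the floor here.

```bash
python3 -c "
from h import *
im,c,s=snap('wrist')
f=lambda u,v,z:((pt(c,u,v,z)[:2]-Ctr)@X,(pt(c,u,v,z)[:2]-Ctr)@Y)
print('a',f(320,104,.098),'slot edge',f(320,180.5,.09))
for z in (.09,.095,.1,.105,.11): print('tip',z,f(319,150,z))
print('shadow tip?',f(240+350/5,100+290/5,.09),s['ft_force'])"
```

```text
a (np.float64(-0.097554967501046), np.float64(-0.015249149560008182)) slot edge (np.float64(-0.09734345752819858), np.float64(-0.08246496776055273))
tip 0.09 (np.float64(-0.0981985742201112), np.float64(-0.054461156694695846))
tip 0.095 (np.float64(-0.09821013055503079), np.float64(-0.051970365050426744))
tip 0.1 (np.float64(-0.09822168688995025), np.float64(-0.04947957340615766))
tip 0.105 (np.float64(-0.09823324322486983), np.float64(-0.046988781761888566))
tip 0.11 (np.float64(-0.09824479955978929), np.float64(-0.044497990117619464))
shadow tip? (np.float64(-0.1053379625849279), np.float64(-0.061477414404246235)) [-0.159  0.523 -1.302]
```

{"op": "step_arm", "data": {
  "series": [
    [[0, 0, 0, 0.03, 0, 0.1, 10], [0, 0, 0, 0.06, 0, 0.19, 10], [0, 0, 0, 0.08, 0, 0.29, 10], [0, 0, 0, 0.11, 0, 0.38, 10], [0, 0, 0, 0.11, 0, 0.38, 10]]
  ]
}}

```text
t: 9.65
tcp_pos: [0.5028, -0.0434, 0.203]
eef_rot: [0.105, 0.654, 0.744, -0.092]
ft_force: [-0.8, 0.4, 0.6]
gripper_width: 0.0156
gripper_force: 40.1
```

{"op": "step_arm", "data": {
  "series": [
    [[0, 0, 0, 0.03, 0, 0.1, 10], [0, 0, 0, 0.06, 0, 0.19, 10], [0, 0, 0, 0.06, 0, 0.19, 10]]
  ]
}}

```text
t: 9.95
tcp_pos: [0.5028, -0.0435, 0.2011]
eef_rot: [0.105, 0.654, 0.744, -0.092]
ft_force: [-0.1, 0.3, 0.1]
gripper_width: 0.0154
gripper_force: 40.1
```

{"op": "step_arm", "data": {
  "series": [
    [[0, 0, 0, 0.03, 0, 0.1, 10], [0, 0, 0, 0.06, 0, 0.19, 10], [0, 0, 0, 0.06, 0, 0.19, 10]]
  ]
}}

```text
t: 10.25
tcp_pos: [0.5028, -0.0434, 0.1991]
eef_rot: [0.105, 0.654, 0.744, -0.092]
ft_force: [0.4, -0.0, -0.5]
gripper_width: 0.0153
gripper_force: 40.1
```

{"op": "step_arm", "data": {
  "series": [
    [[0, 0, 0, 0.03, 0, 0.1, 10], [0, 0, 0, 0.06, 0, 0.19, 10], [0, 0, 0, 0.06, 0, 0.19, 10]]
  ]
}}

```text
t: 10.55
tcp_pos: [0.5028, -0.0434, 0.197]
eef_rot: [0.105, 0.654, 0.744, -0.092]
ft_force: [-0.1, 0.1, -0.2]
gripper_width: 0.0155
gripper_force: 40.1
```

{"op": "step_arm", "data": {
  "series": [
    [[0, 0, 0, 0.03, 0, 0.1, 10], [0, 0, 0, 0.06, 0, 0.19, 10], [0, 0, 0, 0.06, 0, 0.19, 10]]
  ]
}}

```text
t: 10.85
tcp_pos: [0.503, -0.0434, 0.1956]
eef_rot: [0.105, 0.654, 0.744, -0.092]
ft_force: [0.1, -0.7, 2.4]
gripper_width: 0.0152
gripper_force: 40.7
```

```bash
python3 -c "
from h import *
im,c,s=snap('wrist');print(s['ft_force'],s['tcp_pos'])
for v in range(136,166,2): print(v,im[v,312:328].mean(1).round().astype(int))"
```

```text
[ 0.084 -0.722  2.415] [ 0.503 -0.043  0.196]
136 [83 85 85 84 83 83 84 85 84 84 84 83 84 86 84 85]
138 [85 84 84 84 84 84 84 82 84 83 85 83 85 83 84 83]
140 [83 86 83 84 85 85 84 83 83 84 83 85 82 84 83 85]
142 [85 85 84 83 85 85 83 83 82 84 84 83 84 84 85 85]
144 [84 84 84 84 83 83 83 84 85 84 84 84 84 85 84 83]
146 [83 85 85 84 86 83 85 84 85 83 84 84 83 84 84 86]
148 [ 84  84  82  85  88  97 102 102  95  91  85  84  84  83  83  83]
150 [ 84  84  86  92 115 139 155 159 144 121  98  87  85  83  83  82]
152 [ 83  83  84  99 124 148 163 167 163 141 110  91  84  84  84  85]
154 [ 84  80  81  97 125 151 164 169 163 142 116  94  86  85  83  84]
156 [ 82  75  77  98 125 151 164 171 163 145 117  92  86  85  85  85]
158 [ 79  72  72  98 129 150 165 170 165 146 116  94  84  83  84  84]
160 [ 78  69  72  97 129 153 167 171 165 146 117  94  87  85  83  85]
162 [ 72  60  70  98 131 154 170 173 165 147 119  96  85  82  84  84]
164 [ 70  59  70 101 132 155 167 172 168 152 124  96  86  86  83  83]
```

The floor contact is at TCP z 0.1956, so the tip is 105.7 mm below the TCP. I'll raise the pick, go back past sinker a, and lower it to 2 mm above the floor.

{"op": "step_arm", "data": {
  "series": [
    [[0, 0, 0, -0.12, 0, -0.5, 10], [0, 0, 0, -0.33, 0, -1.2, 10], [0, 0, 0, -0.55, 0, -1.9, 10], [0, 0, 0, -0.72, 0, -2.5, 10], [0, 0, 0, 0.5, 0, -2.85, 10], [0, 0, 0, 2.2, 0, -3.34, 10], [0, 0, 0, 3.9, 0, -3.83, 10], [0, 0, 0, 5.2, 0, -4.2, 10], [0, 0, 0, 5.81, 0, -4.38, 10], [0, 0, 0, 5.81, 0, -4.38, 10], [0, 0, 0, 5.95, 0, -3.9, 10], [0, 0, 0, 6.09, 0, -3.42, 10], [0, 0, 0, 6.23, 0, -2.94, 10], [0, 0, 0, 6.37, 0, -2.46, 10], [0, 0, 0, 6.47, 0, -2.07, 10], [0, 0, 0, 6.47, 0, -2.07, 10]]
  ]
}}

```text
t: 12.5
tcp_pos: [0.4939, 0.0239, 0.1965]
eef_rot: [0.105, 0.654, 0.744, -0.092]
ft_force: [0.1, -0.5, -0.2]
gripper_width: 0.0155
gripper_force: 40.3
```

```bash
python3 -c "
from h import *
im,c,s=snap('wrist');print(s['ft_force'],s['tcp_pos'])
f=lambda u,v,z:((pt(c,u,v,z)[:2]-Ctr)@X,(pt(c,u,v,z)[:2]-Ctr)@Y)
g=im[100:220,300:340].mean(2)
print('tip?',[(v,int(im[v,317:322].mean())) for v in range(140,160,2)],f(319,149.5,.092))
m=(g>200);print([(100+i,m[i].nonzero()[0].min()+300,m[i].nonzero()[0].max()+300) for i in range(0,120,2) if m[i].any()])"
```

```text
[ 0.071 -0.505 -0.21 ] [0.494 0.024 0.197]
tip? [(140, 84), (142, 84), (144, 85), (146, 84), (148, 95), (150, 141), (152, 157), (154, 159), (156, 159), (158, 160)] (np.float64(-0.09853532672638686), np.float64(0.021009986257883882))
[]
```

{"op": "step_arm", "data": {
  "series": [
    [[0, 0, 0, -0.03, 0, -0.1, 10], [0, 0, 0, -0.41, 0, 0.01, 10], [0, 0, 0, -0.8, 0, 0.12, 10], [0, 0, 0, -1.18, 0, 0.23, 10], [0, 0, 0, -1.57, 0, 0.34, 10], [0, 0, 0, -1.95, 0, 0.45, 10], [0, 0, 0, -2.34, 0, 0.56, 10], [0, 0, 0, -2.72, 0, 0.67, 10], [0, 0, 0, -3.1, 0, 0.78, 10], [0, 0, 0, -3.49, 0, 0.89, 10], [0, 0, 0, -3.87, 0, 1.0, 10], [0, 0, 0, -4.26, 0, 1.11, 10], [0, 0, 0, -4.64, 0, 1.22, 10], [0, 0, 0, -5.02, 0, 1.34, 10], [0, 0, 0, -5.41, 0, 1.45, 10], [0, 0, 0, -5.79, 0, 1.56, 10]]
  ]
}}

```text
t: 14.15
tcp_pos: [0.5018, -0.0358, 0.1983]
eef_rot: [0.105, 0.654, 0.744, -0.092]
ft_force: [0.0, 0.1, -0.7]
gripper_width: 0.0151
gripper_force: 40.3
```

```bash
cat >> h.py <<'E'
def bright(im,c):
    g=im[100:240,305:337].min(2);n,l,st,ce=cv2.connectedComponentsWithStats((g>150).astype(np.uint8))
    for i in range(1,n):
        if st[i,4]>8:
            u,v=ce[i]+[305,100];P=pt(c,u,v,.098)[:2]-Ctr;print('blob',st[i].tolist(),(u,v),'box',P@X,P@Y)
E
python3 -c "
from h import *
im,c,s=snap('wrist');print(s['ft_force'],s['tcp_pos']);bright(im,c)
P=bx(-.0975,-.045,.094);print(px(c,P),px(c,bx(-.0975,-.0152,.098)))
for v in range(90,210,4): print(v,im[v,306:336:2].mean(1).round().astype(int))"
```

```text
[ 0.021  0.073 -0.728] [ 0.502 -0.036  0.198]
blob [12, 50, 16, 52, 396] (np.float64(321.85353535353534), np.float64(172.0631313131313)) box -0.0960603241407652 -0.055915225647075684
[319.963 156.712] [320.106 120.608]
90 [70 84 83 85 83 83 82 83 84 84 83 85 81 59 57]
94 [72 83 84 82 84 83 84 84 84 84 83 81 70 55 53]
98 [71 84 85 85 82 85 86 83 85 83 83 83 72 57 53]
102 [66 82 84 83 82 84 83 84 83 84 84 84 79 60 58]
106 [69 83 84 85 83 84 84 82 84 83 83 83 72 53 54]
110 [68 82 84 84 84 84 83 82 82 84 83 81 76 64 59]
114 [65 84 84 86 83 83 84 84 81 85 83 82 80 57 56]
118 [64 82 83 86 84 84 83 83 83 84 83 83 72 55 65]
122 [62 84 83 81 83 84 84 85 84 84 86 85 80 69 60]
126 [63 83 83 83 85 83 84 82 84 84 85 85 80 58 65]
130 [64 85 83 84 85 84 85 86 85 83 81 83 67 53 66]
134 [53 82 84 85 85 85 85 85 85 85 84 79 62 52 67]
138 [55 80 85 83 83 85 84 84 85 85 84 82 78 59 68]
142 [52 82 84 85 84 84 84 84 85 84 84 83 67 56 69]
146 [49 78 85 85 83 84 85 84 84 83 84 83 72 57 70]
150 [ 47  80  83  84  80 110 155 143  98  83  84  83  74  57  72]
154 [ 44  79  84  81  74 123 164 167 148 138 123 103 
[... 170 characters left out ...]
136 168 169 124 101 166 183 184 158  94]
170 [ 31  49  53  63  95 139 169 172 151 158 177 181 174 123  83]
174 [ 28  47  54  52  73 137 171 172 166 165 162 131  81  62  79]
178 [ 28  45  51  56  83 139 170 171 126  85  83  71  53  59  79]
182 [ 29  49  74  83  94 143 173 170 125  85  85  81  65  62  81]
186 [ 25  55  83  82  93 144 172 171 125  85  83  75  57  61  79]
190 [ 26  66  85  84  95 146 173 171 125  84  84  82  68  59  81]
194 [ 21  46  56  59  86 147 173 172 121  62  58  56  45  61  80]
198 [ 15  16  17  29  80 148 174 171 118  40  27  22  28  59  79]
202 [ 19  13  39  70 116 158 175 172 137  84  57  31  29  62  80]
206 [ 87 121 143 152 160 163 166 167 166 166 162 152 122  91  82]
```

Sinker a is now pushed ahead of the tip, around (323,165) and against the lip side. Continuing with a 1 mm shift toward the lip, until the tip is over the slot.

{"op": "step_arm", "data": {
  "series": [
    [[0, 0, 0, -0.29, 0.05, 0.08, 10], [0, 0, 0, -0.58, 0.1, 0.17, 10], [0, 0, 0, -0.86, 0.1, 0.25, 10], [0, 0, 0, -1.15, 0.1, 0.33, 10], [0, 0, 0, -1.44, 0.1, 0.41, 10], [0, 0, 0, -1.73, 0.1, 0.5, 10], [0, 0, 0, -2.02, 0.1, 0.58, 10], [0, 0, 0, -2.31, 0.1, 0.66, 10], [0, 0, 0, -2.59, 0.1, 0.75, 10], [0, 0, 0, -2.88, 0.1, 0.83, 10], [0, 0, 0, -3.17, 0.1, 0.91, 10], [0, 0, 0, -3.46, 0.1, 0.99, 10], [0, 0, 0, -3.75, 0.1, 1.08, 10], [0, 0, 0, -4.04, 0.1, 1.16, 10], [0, 0, 0, -4.32, 0.1, 1.24, 10], [0, 0, 0, -4.61, 0.1, 1.32, 10], [0, 0, 0, -4.9, 0.1, 1.41, 10], [0, 0, 0, -5.19, 0.1, 1.49, 10], [0, 0, 0, -5.48, 0.1, 1.57, 10], [0, 0, 0, -5.48, 0.1, 1.57, 10]]
  ]
}}

```text
t: 16.2
tcp_pos: [0.5102, -0.0922, 0.1983]
eef_rot: [0.105, 0.654, 0.744, -0.092]
ft_force: [-0.5, 0.1, -0.2]
gripper_width: 0.0157
gripper_force: 40.3
```

```bash
python3 -c "
from h import *
im,c,s=snap('wrist');print(s['ft_force'],s['tcp_pos'])
f=lambda u,v,z:((pt(c,u,v,z)[:2]-Ctr)@X,(pt(c,u,v,z)[:2]-Ctr)@Y)
print('tip',f(319,149.5,.0925))
for v in range(100,204,4): print(v,im[v,306:336:2].mean(1).round().astype(int))"
```

```text
[-0.535  0.055 -0.201] [ 0.51  -0.092  0.198]
tip (np.float64(-0.09723815110370847), np.float64(-0.0968327141026729))
100 [82 83 84 83 83 80 83 82 82 81 83 83 68 53 70]
104 [81 85 83 83 82 84 82 84 82 81 84 78 58 51 69]
108 [80 85 81 84 83 83 83 83 83 83 82 70 52 52 70]
112 [81 82 82 81 83 84 82 84 82 82 82 82 67 55 75]
116 [80 84 83 82 82 82 81 83 83 81 83 78 56 52 74]
120 [77 82 84 84 82 83 82 84 85 82 83 71 56 52 74]
124 [79 83 82 81 83 83 83 84 83 84 84 82 66 56 77]
128 [59 65 65 65 66 64 65 63 66 66 64 61 48 52 77]
132 [12 17 24 24 27 23 28 27 24 23 23 23 23 46 80]
136 [12 14 23 26 27 25 26 26 24 23 26 27 25 48 78]
140 [14 16 19 23 24 26 26 26 26 25 24 27 27 49 79]
144 [11 15 26 26 25 23 23 25 26 20 22 28 29 53 79]
148 [13 12 23 27 24 36 67 56 31 28 27 26 27 52 79]
152 [ 13  16  22  23  46 115 162 158  89  26  25  22  29  57  80]
156 [ 10  11  20  25  49 123 163 162  98  34  27  28  26  57  80]
160 [ 10  16  24  30  51 124 164 166 112  33  26  24  33  64  83]
164 [  9  15  20  29  56 129 165 168 115  30  27  26  29  64  82]
168 [ 13  15  21  24  58 133 166 168 115  35  24  25  29  66  80]
172 [ 15  18  21  24  59 134 168 169 114  37  26  26  35  65  78]
176 [ 18  30  36  50  72 138 168 169 119  52  37  34  41  69  80]
180 [ 34  47  53  75  89 139 170 170 126  79  75  65  51  70  77]
184 [ 34  50  71  82  94 143 170 168 123  85  80  65  54  71  78]
188 [ 33  58  78  81  94 144 172 170 123  83  79  66  55  73  80]
192 [ 33  69  83  81  96 145 171 170 124  86  83  67  54  73  77]
196 [ 46  80  83  84  99 148 173 170 123  82  82  69  56  75  76]
200 [ 44  79  83  84 102 149 173 171 127  86  83  67  59  81  70]
```

Sinker a has dropped: the slot region (rows 130-177) is dark and clear. Raising over sinker b to the home end.

{"op": "step_arm", "data": {
  "series": [
    [[0, 0, 0, -0.12, 0, -0.5, 10], [0, 0, 0, -0.33, 0, -1.2, 10], [0, 0, 0, -0.55, 0, -1.9, 10], [0, 0, 0, -0.72, 0, -2.5, 10], [0, 0, 0, -2, -0.1, -2.13, 10], [0, 0, 0, -4, -0.1, -1.56, 10], [0, 0, 0, -6, -0.1, -0.98, 10], [0, 0, 0, -8, -0.1, -0.41, 10], [0, 0, 0, -9.4, -0.1, 0, 10], [0, 0, 0, -10.04, -0.1, 0.18, 10], [0, 0, 0, -10.04, -0.1, 0.18, 10], [0, 0, 0, -10.04, -0.1, 0.18, 10]]
  ]
}}

```text
t: 17.45
tcp_pos: [0.5216, -0.1879, 0.2243]
eef_rot: [0.105, 0.654, 0.744, -0.092]
ft_force: [0.3, 0.6, -0.3]
gripper_width: 0.0154
gripper_force: 40.3
```

```bash
python3 -c "
from h import *
im,c,s=snap('wrist');print(s['ft_force'],s['tcp_pos']);bright(im,c)
f=lambda u,v,z:((pt(c,u,v,z)[:2]-Ctr)@X,(pt(c,u,v,z)[:2]-Ctr)@Y)
z=s['tcp_pos'][2]-.1057
print('tip',z,f(319,149.5,z),px(c,bx(-.0975,-.1726,.098)))
for v in range(90,206,4): print(v,im[v,300:340:2].mean(1).round().astype(int))"
```

```text
[ 0.341  0.58  -0.286] [ 0.522 -0.188  0.224]
blob [8, 1, 15, 9, 65] (np.float64(320.2769230769231), np.float64(104.43076923076923)) box -0.09728302792375797 -0.1661209373923617
blob [0, 95, 10, 12, 87] (np.float64(308.8390804597701), np.float64(199.75862068965517)) box -0.10728115700263978 -0.25314241312282804
blob [18, 95, 14, 28, 162] (np.float64(331.11728395061726), np.float64(202.16666666666669)) box -0.08719605512791026 -0.2558072318321641
blob [28, 126, 4, 14, 32] (np.float64(335.0625), np.float64(234.46875)) box -0.0825085509077773 -0.2943564299956096
tip 0.11856025506148184 (np.float64(-0.09824591144307518), np.float64(-0.19307681725187104)) [319.959 112.855]
90 [17 19 21 31 64 67 67 69 67 69 68 68 69 67 64 45 43 56 63 44]
94 [21 17 18 33 64 68 69 68 68 67 69 69 67 66 67 62 47 60 64 43]
98 [ 16  21  18  34  63  68  69  74  88 105 109 106  91  74  68  55  44  59
  64  40]
102 [ 22  17  20  29  62  70  93 129 149 154 158 157 152 134  98  54  39  61
  62  38]
106 [ 19  20  19  33  63  95 139 152 152 152 151 151 152 153 142  88  47  60
  64  37]
110 [ 20  18  19  30  63 113 148 
[... 1207 characters left out ...]
 95]
174 [120 119 122 120 120 121 120 111 119 140 142 123 118 119 121 121 122 122
 122 122]
178 [121 119 119 121 121 120 119 107 118 140 142 119 110 117 121 121 122 123
 122 122]
182 [122 121 122 121 121 122 121 110 120 141 142 118 111 113 119 121 122 122
 122 122]
186 [122 121 121 120 122 122 121 111 121 143 141 118 117 115 113 119 123 124
 124 123]
190 [122 123 122 121 123 122 121 108 120 141 140 120 120 117 112 116 121 124
 124 124]
194 [139 139 139 140 132 127 124 114 123 143 140 121 129 123 116 121 145 140
 139 142]
198 [205 207 206 205 205 205 204 167 128 143 142 149 198 203 195 192 200 208
 208 209]
202 [205 207 207 208 207 203 194 155 132 142 144 153 190 199 198 194 200 208
 211 210]
```

```bash
python3 -c "
from h import *
im,c,s=snap('wrist')
f=lambda u,v,z:((pt(c,u,v,z)[:2]-Ctr)@Y)
print('end',f(319,145.5,.09),'sinker',f(320,110.3,.098),'near edge',f(320,121,.094),'tip',f(319,149.5,.1186))
print(bx(0,0,0), s['tcp_pos'])"
```

```text
end -0.20339497214721836 sinker -0.17044447797737855 near edge -0.1804737358642824 tip -0.19289225186062667
[0.594 0.028 0.   ] [ 0.522 -0.188  0.224]
```

{"op": "step_arm", "data": {
  "series": [
    [[0, 0, 0, 0.22, 0, 0.46, 10], [0, 0, 0, 0.38, 0, 0.95, 10], [0, 0, 0, 0.51, 0, 1.4, 10], [0, 0, 0, 0.62, 0, 1.8, 10], [0, 0, 0, 0.73, 0, 2.15, 10], [0, 0, 0, 0.82, 0, 2.47, 10], [0, 0, 0, 0.82, 0, 2.47, 10], [0, 0, 0, 0.82, 0, 2.47, 10]]
  ]
}}

```text
t: 18.35
tcp_pos: [0.5215, -0.1872, 0.1984]
eef_rot: [0.105, 0.654, 0.744, -0.092]
ft_force: [0.5, 0.0, -0.9]
gripper_width: 0.0156
gripper_force: 40.3
```

{"op": "step_arm", "data": {
  "series": [
    [[0, 0, 0, 0.38, 0, -0.11, 10], [0, 0, 0, 0.77, 0, -0.22, 10], [0, 0, 0, 1.15, 0, -0.33, 10], [0, 0, 0, 1.54, 0, -0.44, 10], [0, 0, 0, 1.92, 0, -0.55, 10], [0, 0, 0, 2.31, 0, -0.66, 10], [0, 0, 0, 2.69, 0, -0.77, 10], [0, 0, 0, 3.08, 0, -0.88, 10], [0, 0, 0, 3.46, 0, -0.99, 10], [0, 0, 0, 3.84, 0, -1.1, 10], [0, 0, 0, 4.23, 0, -1.21, 10], [0, 0, 0, 4.61, 0, -1.32, 10], [0, 0, 0, 5, 0, -1.44, 10], [0, 0, 0, 5.38, 0, -1.55, 10], [0, 0, 0, 5.77, 0, -1.66, 10], [0, 0, 0, 6.15, 0, -1.77, 10], [0, 0, 0, 6.53, 0, -1.88, 10], [0, 0, 0, 6.92, 0, -1.99, 10], [0, 0, 0, 7.3, 0, -2.1, 10], [0, 0, 0, 7.69, 0, -2.21, 10]]
  ]
}}

```text
t: 20.35
tcp_pos: [0.5112, -0.1074, 0.1983]
eef_rot: [0.105, 0.654, 0.744, -0.092]
ft_force: [0.2, -0.4, -0.3]
gripper_width: 0.0153
gripper_force: 40.3
```

```bash
python3 -c "
from h import *
im,c,s=snap('wrist');print(s['ft_force'],s['tcp_pos']);bright(im,c)
f=lambda u,v,z:((pt(c,u,v,z)[:2]-Ctr)@Y)
print('tip',f(319,149.5,.0925))
for v in range(90,204,4): print(v,im[v,306:336:2].mean(1).round().astype(int))"
```

```text
[ 0.227 -0.394 -0.287] [ 0.511 -0.107  0.198]
blob [9, 12, 15, 16, 183] (np.float64(321.07650273224044), np.float64(119.72677595628416)) box -0.09681594700892003 -0.08684574041818285
blob [12, 51, 5, 51, 225] (np.float64(318.9866666666667), np.float64(178.01333333333332)) box -0.09819863690749021 -0.13346653394167182
tip -0.11207521038236333
90 [70 80 82 83 82 81 83 82 82 82 84 83 80 68 52]
94 [70 83 82 84 83 81 81 84 83 82 82 84 78 56 55]
98 [68 83 82 82 83 83 84 83 83 84 81 82 71 54 53]
102 [67 82 83 84 82 84 82 83 83 82 84 82 82 67 55]
106 [64 80 79 77 82 81 79 78 77 80 80 80 75 55 59]
110 [12 12 21 25 25 34 56 80 80 63 37 28 26 30 43]
114 [ 10  13  19  28  74 140 173 184 186 181 154  92  32  27  46]
118 [ 10  16  20  61 150 180 183 181 183 183 182 155  64  28  46]
122 [ 15   8  19  61 151 179 179 180 180 180 180 157  68  27  53]
126 [ 19  13  19  22  72 136 167 175 173 168 138  67  27  29  52]
130 [13 17 19 25 18 20 22 33 37 30 28 26 27 26 60]
134 [16 10 21 25 25 24 26 25 25 25 24 27 23 28 58]
138 [11 12 19 24 25 24 25 23 24 25 25 22 27 29 62]
142 [14 12 19 24 25 24 25 27 24 23 2
[... 289 characters left out ...]
127 165 166 121  78  73  70  60  54  75]
166 [ 40  70  54  50  67 131 167 168 126  86  83  81  59  57  76]
170 [ 38  58  53  52  69 133 168 167 126  86  83  71  57  52  77]
174 [ 27  44  50  54  77 137 169 171 128  84  84  82  67  60  80]
178 [ 25  45  56  78  90 138 169 169 127  85  83  77  57  54  78]
182 [ 26  46  68  83  90 140 171 168 123  83  83  81  68  59  78]
186 [ 23  51  78  84  92 142 171 169 123  85  84  77  58  59  80]
190 [ 19  63  82  83  95 145 170 170 124  84  83  81  68  62  80]
194 [ 22  66  83  83  99 146 171 170 123  84  82  80  60  63  82]
198 [ 24  64  83  85  98 148 173 168 124  83  83  71  55  62  81]
202 [ 22  66  90 103 125 156 173 172 143 111  95  81  59  64  80]
```

Sinker b has dropped too: it's visible through the slot at (321,120), at bottom-of-box size, and the groove is clear. Raising the pick and planning the return to the block.

```bash
cat >> h.py <<'E'
def rel(P):
    s=robot.sense();r=R.from_quat(np.roll(s["eef_rot"],-1));print(s['t'],s['tcp_pos'],'shift cm',r.inv().apply(np.array(P)-s["tcp_pos"])*100,'Y',r.inv().apply([0,1,0]),'Z',r.inv().apply([0,0,1]),'X',r.inv().apply([1,0,0]))
E
python3 -c "
from h import *
s=robot.sense()
rel(s['tcp_pos']+[0,0,.1]);rel([.5,.4085,.298])"
```

```text
20.4 [ 0.511 -0.107  0.198] shift cm [-2.762  0.    -9.611] Y [ 0.953  0.129 -0.274] Z [-0.276  0.    -0.961] X [-0.124  0.992  0.036]
20.4 [ 0.511 -0.107  0.198] shift cm [ 46.521   5.536 -23.739] Y [ 0.953  0.129 -0.274] Z [-0.276  0.    -0.961] X [-0.124  0.992  0.036]
```

{"op": "step_arm", "data": {
  "series": [
    [[0, 0, 0, -0.2, 0, -0.7, 10], [0, 0, 0, -0.5, 0, -1.7, 10], [0, 0, 0, -1.1, 0, -3.8, 10], [0, 0, 0, -1.8, 0, -6.3, 10], [0, 0, 0, -2.4, 0, -8.5, 10], [0, 0, 0, -0.8, 0.2, -10.2, 10], [0, 0, 0, 3.1, 0.7, -11.3, 10], [0, 0, 0, 7.1, 1.1, -12.4, 10], [0, 0, 0, 11, 1.6, -13.6, 10], [0, 0, 0, 15, 2, -14.7, 10], [0, 0, 0, 18.9, 2.4, -15.8, 10], [0, 0, 0, 22.9, 2.9, -17, 10], [0, 0, 0, 26.8, 3.3, -18.1, 10], [0, 0, 0, 30.8, 3.8, -19.2, 10], [0, 0, 0, 34.7, 4.2, -20.4, 10], [0, 0, 0, 38.6, 4.7, -21.5, 10], [0, 0, 0, 42.6, 5.1, -22.6, 10], [0, 0, 0, 45.2, 5.4, -23.4, 10], [0, 0, 0, 46.5, 5.5, -23.7, 10], [0, 0, 0, 46.5, 5.5, -23.7, 10]]
  ]
}}

```text
t: 22.4
tcp_pos: [0.4998, 0.4084, 0.2975]
eef_rot: [0.105, 0.653, 0.744, -0.092]
ft_force: [-0.6, -1.0, -0.7]
gripper_width: 0.0154
gripper_force: 40.3
```

```bash
python3 -c "
from h import *
im,c,s=snap('wrist');it,ct,_=snap('top')
print(s['tcp_pos'],s['ft_force'],'hole guess',px(c,[.4995,.420,.09]))
for n,(bx0,by0) in dict(corners=(0,0)).items(): pass
a=cv2.resize(im[60:320,220:420],None,fx=2,fy=2,interpolation=cv2.INTER_CUBIC)
b=it[115:240,220:420];b=cv2.convertScaleAbs(cv2.resize(b,(400,250)),alpha=1.6)
b=cv2.copyMakeBorder(b,0,270,0,0,cv2.BORDER_CONSTANT)
cv2.imwrite('pics/w6.png',cv2.hconcat([a,b]))"
```

```text
[0.5   0.408 0.298] [-0.64  -1.029 -0.698] hole guess [319.092 103.719]
```

View pics/w6.png

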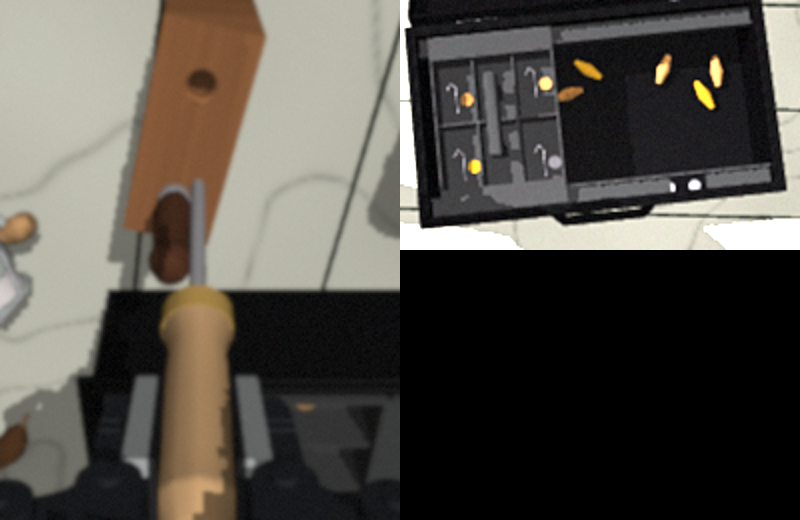

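The hole is at wrist pixel (321,101) and the tip is at (319,150). The top view shows both sinkers inside the box under the slot and the tray unmoved.

```bash
python3 -c "
from h import *
im,c,s=snap('wrist')
H=pt(c,321,101,.09);z=s['tcp_pos'][2]-.1057;T=pt(c,319,151,z)
print('hole',H,'tip',T,'d',(H-T)*1000)
for v in range(196,222,2): print(v,im[v,319].tolist(),end=' ')
for th in (-.08,-.04,0,.04,.08):
  d=np.array([0,np.sin(th),np.cos(th)]); print('\n',th,px(c,T-d*[0,1,-1]*0+np.array([0,-d[1],d[2]])*.075),px(c,T+np.array([0,-d[1],d[2]])*.075+[0,.0095,0]),px(c,T+np.array([0,-d[1],d[2]])*.145))
"
```

```text
hole [0.501 0.421 0.09 ] tip [0.5   0.417 0.192] d [   1.703    4.012 -102.274]
196 [128, 127, 129] 198 [128, 126, 129] 200 [128, 127, 130] 202 [105, 128, 146] 204 [74, 132, 165] 206 [69, 130, 163] 208 [71, 131, 164] 210 [74, 133, 166] 212 [90, 140, 175] 214 [100, 142, 179] 216 [100, 140, 176] 218 [98, 139, 174] 220 [100, 140, 175] 
 -0.08 [320.715 203.233] [323.092 188.786] [324.019 303.841]

 -0.04 [319.997 207.801] [322.331 193.625] [321.869 314.493]

 0 [319.289 212.168] [321.579 198.258] [319.818 324.101]

 0.04 [318.594 216.323] [320.841 202.676] [317.87  332.684]

 0.08 [317.913 220.261] [320.116 206.872] [316.029 340.272]
```

{"op": "step_arm", "data": {
  "series": [
    [[0, -0.02, 0, 0.7, 0.1, 0.5, 10], [0, -0.035, 0, 1.3, 0.2, 2, 10], [0, -0.035, 0, 1.9, 0.2, 4, 10], [0, -0.035, 0, 2.5, 0.2, 6, 10], [0, -0.035, 0, 2.9, 0.2, 7.4, 10], [0, -0.035, 0, 3.07, 0.2, 7.96, 10], [0, -0.035, 0, 3.07, 0.2, 7.96, 10], [0, -0.035, 0, 3.07, 0.2, 7.96, 10]]
  ]
}}

```text
t: 23.35
tcp_pos: [0.501, 0.4152, 0.2134]
eef_rot: [0.118, 0.652, 0.742, -0.103]
ft_force: [-0.5, -0.3, -1.2]
gripper_width: 0.0153
gripper_force: 40.3
```

```bash
python3 -c "
from h import *
im,c,s=snap('wrist');rel([.5,.4127,.2])
z=s['tcp_pos'][2]-.1057;T=pt(c,319,151,z)
print('tip',T,'hole guess px',px(c,[.5005,.421,.09]),px(c,[.5005,.421,z]))
for v in range(126,172,2): print(v,im[v,300:342:2,2])"
```

```text
23.4 [0.501 0.415 0.214] shift cm [ 0.192 -0.143  1.377] Y [ 0.943  0.129 -0.306] Z [-0.309  0.001 -0.951] X [-0.122  0.992  0.041]
tip [0.501 0.422 0.108] hole guess px [317.87  141.318] [317.868 152.249]
126 [121 121 122 122 118 119 122 124 120 118 116 120 121 122 120 119 119 118
 118 118 117]
128 [121 120 121 119 121 121 122 122 118 117 118 118 122 120 121 119 119 118
 117 118 118]
130 [122 123 120 120 119 122 122 119 114 111 112 120 122 121 119 120 119 117
 116 116 116]
132 [122 122 120 120 122 118 112  91  76  73  75  93 111 118 119 118 119 116
 117 118 116]
134 [121 122 121 120 119 104  77  58  57  59  59  59  73 104 118 118 117 119
 119 117 115]
136 [121 122 122 120 111  86  62  59  60  60  60  60  57  78 107 119 118 117
 116 116 118]
138 [121 122 121 119 104  82  68  66  65  66  61  62  56  67  97 118 117 117
 116 118 117]
140 [124 121 120 119 108  92  91  96  91  89  83  70  56  72  96 118 118 116
 116 116 117]
142 [121 122 121 120 116 106 100 107 110 108 101  85  72  90 101 116 118 117
 118 116 117]
144 [122 121 119 119 123 123 112 108 110 107 101  90  91 105 111 118 118 11
[... 498 characters left out ...]
7 113 105  91 110 114 111 119 119 119 120 118 117
 117 120 123]
158 [120 119 121 121 116 107  85  77  87 108 111 112 118 119 118 118 119 118
 118 123 123]
160 [121 119 120 118 101  79  70  71  88 109 112 112 121 119 119 119 119 117
 120 120 123]
162 [120 120 120 115  82  70  70  78  90 110 114 111 119 120 119 117 117 118
 122 122 123]
164 [118 119 122 111  79  70  71  84  93 111 113 111 118 120 119 117 116 118
 121 122 125]
166 [119 119 120 102  72  70  79  94  95 112 114 112 119 121 119 118 117 120
 121 124 124]
168 [119 121 119  99  72  77 100 105  96 111 115 112 116 118 118 117 119 120
 121 123 128]
170 [120 119 117  88  72  95 119 109  96 112 113 114 119 120 118 117 119 122
 122 123 136]
```

The hole is centred at (319,140), and the tip is over it to within 1 mm. Inserting.

{"op": "step_arm", "data": {
  "series": [
    [[0, 0, 0, 0.31, 0, 0.95, 10], [0, 0, 0, 0.62, 0, 1.9, 10], [0, 0, 0, 0.93, 0, 2.85, 10], [0, 0, 0, 1.24, 0, 3.8, 10], [0, 0, 0, 1.24, 0, 3.8, 10]]
  ]
}}

```text
t: 23.9
tcp_pos: [0.5004, 0.4148, 0.1705]
eef_rot: [0.118, 0.652, 0.742, -0.105]
ft_force: [-0.2, -0.4, -0.4]
gripper_width: 0.0154
gripper_force: 40.3
```

{"op": "step_arm", "data": {
  "series": [
    [[0, 0, 0, 0.31, 0, 0.95, 10], [0, 0, 0, 0.62, 0, 1.9, 10], [0, 0, 0, 0.93, 0, 2.85, 10], [0, 0, 0, 1.24, 0, 3.8, 10], [0, 0, 0, 1.24, 0, 3.8, 10]]
  ]
}}

```text
t: 24.4
tcp_pos: [0.5004, 0.4147, 0.1307]
eef_rot: [0.118, 0.652, 0.742, -0.105]
ft_force: [-0.3, 0.4, -0.2]
gripper_width: 0.0152
gripper_force: 40.3
```

{"op": "step_arm", "data": {
  "series": [
    [[0, 0, 0, 0.12, 0, 0.38, 10], [0, 0, 0, 0.25, 0, 0.76, 10], [0, 0, 0, 0.25, 0, 0.76, 10]]
  ]
}}

```text
t: 24.7
tcp_pos: [0.5008, 0.4151, 0.1243]
eef_rot: [0.118, 0.652, 0.742, -0.104]
ft_force: [0.7, 0.0, -0.5]
gripper_width: 0.0158
gripper_force: 40.3
```

{"op": "step_arm", "data": {
  "series": [
    [[0, 0, 0, 0, 0, 0, 30], [0, 0, 0, 0, 0, 0, 50], [0, 0, 0, 0, 0, 0, 60], [0, 0, 0, 0, 0, 0, 60], [0, 0, 0, 0, 0, 0, 60], [0, 0, 0, 0, 0, -1, 60], [0, 0, 0, 0, 0, -3, 60], [0, 0, 0, 0, 0, -6, 60], [0, 0, 0, 0, 0, -10, 60], [0, 0, 0, 0, 0, -12, 60], [0, 0, 0, 0, 0, -12, 60]]
  ]
}}

```text
t: 25.8
tcp_pos: [0.4964, 0.4534, 0.243]
eef_rot: [0.118, 0.652, 0.742, -0.101]
ft_force: [0.3, -0.4, 0.4]
gripper_width: 0.0515
gripper_force: 0.0
```

```bash
python3 -c "
from h import *
im,c,s=snap('wrist');cv2.imwrite('pics/w7.png',im);print(s['tcp_pos'],s['gripper_width'])
h=np.array([.5008,.4215,0])
print('expected top,foot',px(c,h+[0,0,.16]),px(c,h+[0,0,.09]))
hsv=cv2.cvtColor(im,cv2.COLOR_BGR2HSV);u,v=px(c,h+[0,0,.16]).astype(int)
for r in range(max(v-60,0),min(v+40,400),5): print(r,im[r,u-30:u+31:5].max(1))
go(bx(0,.128,.25),1.70)"
```

```text
[0.496 0.453 0.243] 0.05149817280959581
expected top,foot [317.618 211.456] [317.423 164.124]
151 [106  86 125 122 121 122 117 123 119 118 117 125 132]
156 [ 98 110 123 123 120 129 147 133 119 117 117 126 154]
161 [ 85 121 122 123 104 142 162 152 118 117 119 127 171]
166 [ 61 124 124 122 100 126 157 145 123 117 121 129 174]
171 [ 65 125 121 119  72 122 153 139 120 117 121 151 175]
176 [ 91 123 121 114  72 123 149 137 119 117 123 169 176]
181 [115 124 122  95  75 124 148 138 116 119 129 175 175]
186 [124 123 120  80  75 125 148 138 111 121 147 175 175]
191 [127 120 109  70  79 125 145 138 109 122 169 174 175]
196 [125 123  90  71  83 151 184 161 114 125 174 175 174]
201 [124 121  71  70 122 167 190 183 143 143 173 175 173]
206 [122 101  68  71 102 172 180 183 127 165 174 174 173]
211 [122  86  66  69  73 148 159 161 121 173 175 175 170]
216 [121  99  56  31  50 110 120 120 139 174 174 174 166]
221 [121 106  50  53  56  96 119 120 165 173 173 173 164]
226 [116  53  51  58  58  61 120 119 173 173 172 168 164]
231 [ 95  51  53  59  57  60 120 135 172 172 171 159 168]
236 [ 99  87  54  60  56  80 139 161 171 170 170 148 170]
241 [ 97  58  53  60  56  95 162 164 161 163 157 154 162]
246 [ 8 30 54 62 51 25 12  9 12 16 12 11 12]
t 25.85 turn [-0.244  0.248 -1.557] shift cm [-29.383   4.182   8.542] tcp [0.496 0.453 0.241] F [ 0.258  0.476 -0.182] w 0.05127140201300825
```

The pick stands in its hole. Now to the tray handle with the fingers closing along box y, taking the shorter wrist turn.

```bash
python3 -c "
from h import *
s=robot.sense();print(s['joint_pos'])
go(bx(0,.12,.22),-1.4416,s)
r=R.from_quat(np.roll(s['eef_rot'],-1));print('up',r.inv().apply([0,0,1]))"
```

```text
[ 0.806  0.228  1.323 -0.25   1.782  0.648]
t 25.85 turn [0.248 0.244 1.557] shift cm [-29.219   4.175  11.642] tcp [0.496 0.453 0.241] F [ 0.258  0.476 -0.182] w 0.05127140201300825
up [-0.308  0.002 -0.951]
```

{"op": "step_arm", "data": {
  "series": [
    [[0.01, 0.01, 0.05, -0.9, 0.1, 0.3, 60], [0.03, 0.03, 0.17, -3.2, 0.5, 1.2, 60], [0.05, 0.05, 0.31, -5.8, 0.8, 2.3, 60], [0.07, 0.07, 0.45, -8.5, 1.2, 3.4, 60], [0.09, 0.09, 0.59, -11.1, 1.6, 4.4, 60], [0.117, 0.115, 0.73, -13.7, 2, 5.5, 60], [0.139, 0.137, 0.87, -16.4, 2.3, 6.5, 60], [0.161, 0.159, 1.01, -19, 2.7, 7.6, 60], [0.184, 0.181, 1.15, -21.6, 3.1, 8.6, 60], [0.206, 0.203, 1.29, -24.3, 3.5, 9.7, 60], [0.228, 0.224, 1.43, -26.9, 3.8, 10.7, 60], [0.248, 0.244, 1.557, -29.2, 4.2, 11.6, 60], [0.248, 0.244, 1.557, -29.2, 4.2, 11.6, 60], [0.248, 0.244, 1.557, -29.2, 4.2, 11.6, 60], [0.248, 0.244, 1.557, -29.2, 4.2, 11.6, 60]]
  ]
}}

```text
t: 27.35
tcp_pos: [0.5777, 0.147, 0.2184]
eef_rot: [0.001, 0.998, 0.065, -0.002]
ft_force: [0.6, 0.2, 0.5]
gripper_width: 0.0511
gripper_force: 0.0
```

```bash
python3 -c "
from h import *
s0=robot.sense();im,c,s=snap('wrist');print(s['eef_rot']);go(bx(0,.12,.12),-1.4416,s)
f=lambda u,v,z:((pt(c,u,v,z)[:2]-Ctr)@X,(pt(c,u,v,z)[:2]-Ctr)@Y)
# sample brightness along box y at bar height through its middle, two x
for x in (-.02,0.02,.045):
  print(x,[(round(y*1000),int(im[int(q[1]),int(q[0])].mean())) for y in np.arange(.08,.17,.004) for q in [px(c,bx(x,y,.145))] if 0<=q[0]<640 and 0<=q[1]<400])"
```

```text
[ 0.001  0.998  0.065 -0.002]
t 27.35 turn [0.002 0.003 0.001] shift cm [ 0.076 -0.     9.843] tcp [0.578 0.147 0.218] F [0.619 0.215 0.546] w 0.05112985398420751
-0.02 [(80, 52), (84, 74), (88, 51), (92, 50), (96, 51), (100, 45), (104, 81), (108, 82), (112, 54), (116, 82), (120, 84), (124, 86), (128, 48), (132, 51), (136, 39), (140, 82), (144, 86), (148, 68), (152, 52), (156, 102), (160, 51), (164, 51), (168, 50)]
0.02 [(80, 37), (84, 34), (88, 37), (92, 36), (96, 35), (100, 47), (104, 48), (108, 42), (112, 52), (116, 80), (120, 88), (124, 85), (128, 44), (132, 41), (136, 35), (140, 67), (144, 46), (148, 44), (152, 46), (156, 45), (160, 46), (164, 43), (168, 38)]
0.045 [(80, 52), (84, 70), (88, 51), (92, 50), (96, 52), (100, 47), (104, 51), (108, 49), (112, 55), (116, 79), (120, 84), (124, 87), (128, 51), (132, 52), (136, 39), (140, 79), (144, 107), (148, 154), (152, 71), (156, 79), (160, 54), (164, 53), (168, 51)]
```

The bar spans y 113-127 mm, centred under the TCP. Descending and gripping it.

{"op": "step_arm", "data": {
  "series": [
    [[0, 0, 0, 0.08, 0, 1.5, 60], [0, 0, 0, 0.08, 0, 4, 60], [0, 0, 0, 0.08, 0, 6.5, 60], [0, 0, 0, 0.08, 0, 8.5, 60], [0, 0, 0, 0.08, 0, 9.8, 60], [0, 0, 0, 0.08, 0, 10.1, 60], [0, 0, 0, 0.08, 0, 10.1, 10], [0, 0, 0, 0.08, 0, 10.1, 10], [0, 0, 0, 0.08, 0, 10.1, 10], [0, 0, 0, 0.08, 0, 10.1, 10], [0, 0, 0, 0.08, 0, 10.1, 10], [0, 0, 0, 0.08, 0, 10.1, 10], [0, 0, 0, 0.08, 0, 10.1, 10]]
  ],
  "grip_force": 30
}}

```text
t: 28.7
tcp_pos: [0.5791, 0.1465, 0.1191]
eef_rot: [0.001, 0.998, 0.064, -0.0]
ft_force: [-0.2, 0.6, 7.1]
gripper_width: 0.0153
gripper_force: 31.1
```

{"op": "step_arm", "data": {
  "series": [
    [[0, 0, 0, 0, 0.3, -0.2, 10], [0, 0, 0, 0, 0.9, -0.2, 10], [0, 0, 0, 0, 2, -0.2, 10], [0, 0, 0, 0, 3.2, -0.2, 10], [0, 0, 0, 0, 4.4, -0.2, 10], [0, 0, 0, 0, 5.6, -0.2, 10], [0, 0, 0, 0, 6.8, -0.2, 10], [0, 0, 0, 0, 8, -0.2, 10], [0, 0, 0, 0, 9.2, -0.2, 10], [0, 0, 0, 0, 10.4, -0.2, 10], [0, 0, 0, 0, 11.6, -0.2, 10], [0, 0, 0, 0, 12.8, -0.2, 10], [0, 0, 0, 0, 14, -0.2, 10], [0, 0, 0, 0, 15.2, -0.2, 10], [0, 0, 0, 0, 16.4, -0.2, 10], [0, 0, 0, 0, 17.6, -0.2, 10], [0, 0, 0, 0, 18.8, -0.2, 10], [0, 0, 0, 0, 20, -0.2, 10], [0, 0, 0, 0, 21.2, -0.2, 10], [0, 0, 0, 0, 22, -0.2, 10]]
  ]
}}

```text
t: 30.7
tcp_pos: [0.6075, -0.072, 0.1192]
eef_rot: [0.0, 0.998, 0.064, -0.0]
ft_force: [14.2, 3.7, -14.7]
gripper_width: 0.0156
gripper_force: 31.3
```

{"op": "step_arm", "data": {
  "series": [
    [[0, 0, 0, 0.07, 0.3, 0.1, 10], [0, 0, 0, 0.15, 0.8, 0.2, 10], [0, 0, 0, 0.15, 1.3, 0.2, 10], [0, 0, 0, 0.15, 1.7, 0.2, 10], [0, 0, 0, 0.15, 2, 0.2, 10], [0, 0, 0, 0.15, 2.2, 0.2, 10], [0, 0, 0, 0.15, 2.4, 0.2, 10], [0, 0, 0, 0.15, 2.4, 0.2, 10]]
  ]
}}

```text
t: 31.5
tcp_pos: [0.6108, -0.0958, 0.1191]
eef_rot: [0.001, 0.998, 0.064, -0.002]
ft_force: [-9.1, -1.2, 7.9]
gripper_width: 0.0156
gripper_force: 34.5
```

{"op": "step_arm", "data": {
  "series": [
    [[0, 0, 0, -0.05, 0.1, -0.1, 10], [0, 0, 0, -0.05, 0.2, -0.1, 10], [0, 0, 0, -0.05, 0.3, -0.1, 10], [0, 0, 0, -0.05, 0.3, -0.1, 10]]
  ]
}}

```text
t: 31.9
tcp_pos: [0.611, -0.0975, 0.1192]
eef_rot: [-0.0, 0.998, 0.064, -0.002]
ft_force: [-2.8, 8.5, -0.7]
gripper_width: 0.0157
gripper_force: 33.3
```

{"op": "step_arm", "data": {
  "series": [
    [[0, 0, 0, 0, 0.1, 0, 10], [0, 0, 0, 0, 0.2, 0, 10], [0, 0, 0, 0, 0.2, 0, 10], [0, 0, 0, 0, 0.2, 0, 10]]
  ]
}}

```text
t: 32.3
tcp_pos: [0.611, -0.0977, 0.1192]
eef_rot: [-0.002, 0.998, 0.065, -0.002]
ft_force: [-8.0, 23.7, 2.7]
gripper_width: 0.0154
gripper_force: 33.7
```

The tray is firmly against its stop. I'll ease off, release and retreat upward.

{"op": "step_arm", "data": {
  "series": [
    [[0, 0, 0, 0, -0.2, 0, 10], [0, 0, 0, 0, -0.2, 0, 10], [0, 0, 0, 0, -0.2, 0, 40], [0, 0, 0, 0, -0.2, 0, 60], [0, 0, 0, 0, -0.2, 0, 60], [0, 0, 0, 0, -0.2, 0, 60], [0, 0, 0, 0, -0.2, -1.5, 60], [0, 0, 0, 0, -0.2, -4, 60], [0, 0, 0, 0, -0.2, -8, 60], [0, 0, 0, 0, -0.2, -12, 60], [0, 0, 0, 0, -0.2, -14, 60], [0, 0, 0, 0, -0.2, -14, 60]]
  ]
}}

```text
t: 33.5
tcp_pos: [0.6123, -0.0984, 0.2644]
eef_rot: [0.002, 0.998, 0.064, 0.002]
ft_force: [1.5, 0.7, 0.2]
gripper_width: 0.051
gripper_force: 0.0
```

```bash
python3 -c "
from h import *
im,c,s=snap('wrist');print(s['tcp_pos'],s['t'],s['gripper_width'],s['ft_force'])
for x in (-.02,0.02,.045):
  print(x,[(round(y*1000),int(im[int(q[1]),int(q[0])].mean())) for y in np.arange(-.15,-.1,.002) for q in [px(c,bx(x,y,.145))] if 0<=q[0]<640 and 0<=q[1]<400])
# pick in scene/top: handle top colour blob
it,ct,_=snap('top')
hsv=cv2.cvtColor(it,cv2.COLOR_BGR2HSV)
m=cv2.inRange(hsv,(10,60,190),(28,190,255))[190:225,130:170];v,u=m.nonzero();print('pick top',u.mean()+130 if len(u) else None,v.mean()+190 if len(v) else None,'before ~',130+90/8,185+140/8,len(u))
"
```

```text
[ 0.612 -0.098  0.264] 33.5 0.050983152816008216 [1.542 0.698 0.244]
-0.02 [(-150, 52), (-148, 50), (-146, 49), (-144, 58), (-142, 78), (-140, 82), (-138, 82), (-136, 81), (-134, 75), (-132, 54), (-130, 75), (-128, 81), (-126, 83), (-124, 83), (-122, 85), (-120, 87), (-118, 65), (-116, 52), (-114, 53), (-112, 51), (-110, 52), (-108, 43), (-106, 74), (-104, 97), (-102, 159)]
0.02 [(-150, 36), (-148, 43), (-146, 48), (-144, 45), (-142, 48), (-140, 44), (-138, 43), (-136, 46), (-134, 44), (-132, 49), (-130, 74), (-128, 81), (-126, 85), (-124, 86), (-122, 87), (-120, 85), (-118, 69), (-116, 36), (-114, 35), (-112, 34), (-110, 35), (-108, 37), (-106, 70), (-104, 73), (-102, 44)]
0.045 [(-150, 51), (-148, 53), (-146, 48), (-144, 36), (-142, 52), (-140, 54), (-138, 53), (-136, 54), (-134, 49), (-132, 50), (-130, 75), (-128, 81), (-126, 82), (-124, 85), (-122, 86), (-120, 88), (-118, 67), (-116, 53), (-114, 52), (-112, 54), (-110, 52), (-108, 42), (-106, 73), (-104, 75), (-102, 87)]
pick top 152.5772357723577 205.15447154471545 before ~ 141.25 202.5 123
```

The camera puts the bar at −124 mm and the gripper put it at −127 mm. I'll regrip and push once more to be sure, and also compare the pick with its starting image.

{"op": "step_arm", "data": {
  "series": [
    [[0, 0, 0, 0, 0, 3, 60], [0, 0, 0, 0, 0, 6.5, 60], [0, 0, 0, 0, 0, 10, 60], [0, 0, 0, 0, 0, 12.5, 60], [0, 0, 0, 0, 0, 14, 60], [0, 0, 0, 0, 0, 14, 60], [0, 0, 0, 0, 0, 14, 10], [0, 0, 0, 0, 0, 14, 10], [0, 0, 0, 0, 0, 14, 10], [0, 0, 0, 0, 0, 14, 10], [0, 0, 0, 0, 0, 14, 10], [0, 0, 0, 0, 0, 14, 10]]
  ],
  "grip_force": 30
}}

```text
t: 34.8
tcp_pos: [0.6118, -0.0975, 0.1211]
eef_rot: [0.0, 0.998, 0.064, -0.0]
ft_force: [-2.6, 8.4, 5.4]
gripper_width: 0.0158
gripper_force: 34.4
```

```bash
python3 -c "
from h import *
it,ct,_=snap('top');i0=cv2.imread('pics/top0.png')
for n,i in (('now',it),('t0',i0)):
  m=cv2.inRange(cv2.cvtColor(i,cv2.COLOR_BGR2HSV),(8,40,215),(30,190,255))[190:225,130:170];v,u=m.nonzero();print(n,len(u),u.mean()+130,v.mean()+190,u.min()+130)
d=cv2.absdiff(it,i0)[185:235,125:215].max(2);print('changed px in block area',(d>40).sum())
p=robot.sense()['tcp_pos'][:2]-Ctr;print(p@Y)"
```

```text
now 51 145.37254901960785 202.5686274509804 138
t0 18 139.88888888888889 201.33333333333334 138
changed px in block area 18
-0.12665431634947888
```

{"op": "step_arm", "data": {
  "series": [
    [[0, 0, 0, 0, 0.1, 0, 10], [0, 0, 0, 0, 0.2, 0, 10], [0, 0, 0, 0, 0.3, 0, 10], [0, 0, 0, 0, 0.3, 0, 10]]
  ]
}}

```text
t: 35.25
tcp_pos: [0.6118, -0.0977, 0.1211]
eef_rot: [-0.002, 0.998, 0.065, -0.001]
ft_force: [-8.9, 32.0, 9.9]
gripper_width: 0.0151
gripper_force: 34.9
```

The stop is solid at the same position, and the block area looks as it did at the start. Releasing and retreating.

{"op": "step_arm", "data": {
  "series": [
    [[0, 0, 0, 0, -0.3, 0, 10], [0, 0, 0, 0, -0.3, 0, 10], [0, 0, 0, 0, -0.3, 0, 40], [0, 0, 0, 0, -0.3, 0, 60], [0, 0, 0, 0, -0.3, 0, 60], [0, 0, 0, 0, -0.3, 0, 60], [0, 0, 0, 0, -0.3, -1.5, 60], [0, 0, 0, 0, -0.3, -4, 60], [0, 0, 0, 0, -0.3, -8, 60], [0, 0, 0, 0, -0.3, -12, 60], [0, 0, 0, 0, -0.3, -14, 60], [0, 0, 0, 0, -0.3, -14, 60], [0, 0, 0, 0, -0.3, -14, 60]]
  ]
}}

```text
t: 36.55
tcp_pos: [0.6115, -0.0982, 0.2599]
eef_rot: [0.001, 0.998, 0.064, -0.001]
ft_force: [-0.1, 0.2, -0.6]
gripper_width: 0.0514
gripper_force: 0.0
```

```bash
python3 -c "
from h import *
print(robot.sense()['tcp_pos'],robot.job_done())"
```

```text
the job is handed in; nothing more can be done
[ 0.612 -0.098  0.26 ] None
```

I handed the job in after about 37 s of the 72 s allowed: both sinkers swept through the slot into the box, the tray against its home stop, and the pick standing back in its hole; the hand-in returned no verdict.

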